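Sort the bench things into their trays

TASK

Clear up the bench by sorting the five small things that belong in the trays: the two dropper bottles go in the white tray, the red-topped one on the red disc and the blue-topped one on the blue disc; the two rubber stoppers go in the grey tray, each on the disc of its own colour; the amber bottle goes on the disc in the yellow tray. Set each one down upright and well centred on its disc (within a centimetre), without dropping it or knocking it over. Leave the beaker and the petri dish where they are; the dropper bottles at the very back by the wall socket stay there too, use the two at the front among the other small things.

Things in the scene. Friction and masses are not known exactly. Their poses are not given: they have to be found in the camera images.
- red_dropper: White dropper bottle with a red top, standing at the front among the small things (similar fixed bottles at the far back by the wall socket are no part of the job), round: body 38 mm across and 74 mm high, then the red tapered top, at most 20 mm across, up to 113 mm. About 45 g. Origin: centre of its underside; z up along the bottle. Belongs on the red disc of dropper_tray.
- blue_dropper: White dropper bottle with a blue top, same shape and size as the red-topped one (38 mm body to 74 mm, 113 mm high in all). Origin: centre of its underside; z up. Belongs on the blue disc of dropper_tray.
- black_stopper: Black rubber stopper standing on its wide end, 38 mm across at the bottom, slightly narrower at the top, 30 mm high. About 15 g. Origin: centre of its underside; z up. Belongs on the black disc of stopper_tray.
- brick_stopper: Brick-red rubber stopper standing on its wide end, 31 mm across at the bottom, slightly narrower at the top, 28 mm high. About 15 g. Origin: centre of its underside; z up. Belongs on the brick-red disc of stopper_tray.
- amber_vial: Small amber glass bottle with a black screw cap, round, 33 mm across, 86 mm high; hold it by the glass, below 50 mm (the cap is no grip). About 35 g. Origin: centre of its underside; z up. Belongs on the brown disc of amber_tray.
- dropper_tray: Shallow white tray. Fixed; 100 mm wide along its x, 156 mm long along its y, rim 10 mm high above the counter, floor 3 mm above the counter. Origin: centre of the underside, on the counter. On its floor a red disc (50 mm across, centre at x 0, y +40 mm in the tray's frame) and a blue disc (50 mm, centre at x 0, y -40 mm), with a 6 mm high rib between them.
- stopper_tray: Shallow grey tray. Fixed; 100 mm wide along its x, 156 mm long along its y, rim 10 mm high above the counter, floor 3 mm above the counter. Origin: centre of the underside, on the counter. On its floor a black disc (50 mm across, centre at x 0, y +40 mm in the tray's frame) and a smaller brick-red disc (42 mm, centre at x 0, y -40 mm), with a 6 mm high rib between them.
- amber_tray: Shallow square yellow tray. Fixed; 100 mm wide along its x, 100 mm long along its y, rim 10 mm high above the counter, floor 3 mm above the counter. Origin: centre of the underside, on the counter. One brown disc (46 mm across) in the middle of its floor, at x 0, y 0.
- beaker: Small glass beaker with a little blue liquid, 46 mm across, 57 mm high, loose: a bystander, to be left where it stands. Origin: centre of its underside.
- petri_dish: Round petri dish with lid, 60 mm across, 15 mm high, loose: a bystander, to be left where it lies. Origin: centre of its underside.

How it is judged:
By the outcome, as a careful person would: the job done as asked, in the order asked, and still so for the second after the job is handed in, with the robot touching nothing.
It also fails if it takes over 109 s, if anything falls off the work surface, if the arm or the gripper's body presses on something with over 40 N, if the wrist force passes 120 N, or if a joint passes its speed limit or range.

ROBOT

A 6-joint arm with a two-finger parallel gripper is mounted at the origin on a cart in front of the work surface, level with it; the furniture and walls round the work are solid. World frame = base frame: x ahead of the robot, y to its left, z up, the work surface at z = 0. Lengths are in m, angles in degrees, forces in N, time in s.
With the tool pointing down it reaches from about 0.375 to 0.9 m from the base axis. Payload 3.1 kg.
Tool frame: the origin (TCP) lies on the centre line of the jaws, within the pads' length; the fingertips stand 17 mm ahead of it and the grasp point (between the pads) lies 2 mm behind it; z points along the fingers, y is the line along which they close (so a half turn about z gives the same grasp; the last joint's range is limited). The gripper opens to 87 mm and grips with 3 to 60 N. Pads are 19 mm wide; open, the fingers measure 117 mm over their backs; the gripper's body (75 mm by 190 mm) begins 51 mm behind the grasp point.
Start: joints at [65.518, 30.224, 82.088, -0, 67.689, -10.227], TCP at [0.154, 0.606, 0.212] pointing down, gripper open.
Joint ranges: [-176.69, 176.69], [-43.24, 126.21], [12.49, 139.97], [-82, 262], [0, 151.66], [-163.58, 163.58]. Speed limits (degrees/s): [159.86, 159.86, 180, 180, 180, 180].

INTERFACE

Orientations are given as a 3x3 rotation matrix whose columns are the frame's x, y, z axes.
In Python, from rig import bot, imaging, finder gives the robot as it stands. The module is installed in compiled form; this text tells all that it offers.
- The arm moves only by the tool play_rows, never from a script. Its argument "motion" is a list that holds one entry, the list of rows, each a list of 6 numbers: the shift along the tool's x, y, z in a scale on which 1.0 is 800 mm, then the turn, a rotation vector about the tool's x, y, z in parts of the range, where 1.0 means 60 degrees. In form: [[[dx, dy, dz, wx, wy, wz], ...]]. A call has 1 to 8 rows; each row is the pose to reach, as a shift and turn from the pose commanded when the call began, along the tool's axes at that moment; what a row does not reach only later rows make up. A row lasts 1/12 s, in which the tool goes at most 41.7 mm and 7.16 degrees, less where a joint would pass 70% of its speed; a pose out of reach is approached as far as the arm can. Shift and turn numbers lie between -1 and 1, and a call with a number outside is refused. A call with a gripper value outside its range is refused whole. "fingers" is the finger opening in m, from 0 to 0.087, set as the call begins (left out, the last holds). The fingers move at their own pace and stop on an object; the grip force is fixed at half the most. Time passes only in rows, so rows that repeat a pose let the fingers close. It gives the time, the measured TCP pose, the force, the opening and the grip force at its end, in the units of the state.
- bot.read_state(): the state, without advancing time (a new reading comes with each control period).
- imaging.capture(name): name is "scene" or "top" or "wrist"; returns a dict with "frame" (480x640x3 uint8, red, green, blue), "camera_matrix" (3x3 intrinsics, pixels), "k1" (the pictures are not rectified: a ray, as slopes to the right and down, at radius r is drawn at 1 + k1 r^2 times it, then the intrinsics apply), "R" (3x3) and "t" (3): a world point X has camera coordinates R X + t. Camera axes: x right, y down, z forward; pixel columns grow to the right and rows downward; lengths in m; the calibration is good to about 2 mm. A picture is of the moment at which its call begins. There is no depth.
- bot.hand_in(): hands the job in; it is judged then, once.
Trained networks look in the newest picture that a camera, given by its name, has taken for a name from the list of things; names that differ only in an ending like _2 or _b are one class to them, and where a whole thing is asked for, a point or a joint stands for the part that bears it (a point fixed in the world has none). Each returns a list of dicts, best first, with "confidence" (0 to 1); they miss things now and then, are a little off and sometimes report something else, mostly with a low value. They report only what shows in the picture. A call takes as long as a camera call.
- finder.recognise(camera, name): "at" ([x, y, z] in m, in world coordinates, good to about 4 mm: the middle of the surface that is visible of it).
- finder.outline_of(camera, name): "pixels" (480x640 bool, what is visible of it).
The state is a dict: "time_s": time; "joint_positions": joint angles; "qvel": joint speeds; "tau": joint torques, N m; "position": TCP position; "tcp_rot": TCP orientation; "force": force on the tool from outside, world axes, zero at the start; "moment": the same for the moment, N m; "opening": opening from 0.0 (shut) to 1.0 (fully open); "grasp_force": force on a finger pad.
Only numpy, scipy, OpenCV 4.12 (cv2) and the standard library are available. Lean on these libraries where they do the work, as an engineer would, in place of code of your own. Each camera call takes 0.05 s, during which the arm holds its last target. There are 200 camera calls.

## Working session

There is one attempt and no reset: what is moved stays moved. The work goes in short steps, Python scripts to look and compute and a tool call to move; the robot and the scene stay as the last step left them, time stands still between calls to the robot, and variables do not carry over. Pictures are saved under pics/ and viewed, at most 14 in all, crops included, and the job is handed in when it is done.

Besides the shell and the picture viewer there is one more tool, called after ">>>" as name(argument=value, ...), one argument or row to a line, values as JSON. play_rows: Moves the arm, as the interface text tells. Its arguments: {"type":"object","properties":{"motion":{"type":"array"},"fingers":{"type":"number"}},"required":["motion"]}

```bash
mkdir -p pics; python3 - <<'E'
from rig import bot, imaging, finder
import cv2,numpy as np
s=bot.read_state();print({k:np.round(s[k],3).tolist() for k in s})
for c in ("scene","top"):
    d=imaging.capture(c);cv2.imwrite(f"pics/{c}0.png",d["frame"][:,:,::-1])
    print(c,np.round(d["camera_matrix"],1).tolist(),d["k1"],np.round(d["R"],3).tolist(),np.round(d["t"],3))
    for n in "red_dropper blue_dropper black_stopper brick_stopper amber_vial dropper_tray stopper_tray amber_tray beaker petri_dish".split():
        print(n,[(np.round(r["at"],3).tolist(),round(r["confidence"],2)) for r in finder.recognise(c,n)[:3]])
E
```

```text
{'time_s': 0.0, 'joint_positions': [65.518, 30.28, 82.157, 0.001, 67.689, -10.226], 'qvel': [-0.041, -0.076, 0.013, -0.14, 0.069, -0.007], 'tau': [0.0, -44.004, -17.659, 0.063, 0.058, -0.0], 'position': [0.154, 0.605, 0.211], 'tcp_rot': [[-0.969, 0.246, -0.001], [0.246, 0.969, -0.002], [0.0, -0.002, -1.0]], 'force': [0.145, 0.409, 0.958], 'moment': [-0.005, 0.01, 0.001], 'grasp_force': 0.0, 'opening': 1.001}
scene [[528.2, 0.0, 321.9], [0.0, 528.2, 247.1], [0.0, 0.0, 1.0]] -0.060830903402592326 [[0.789, -0.615, 0.006], [-0.407, -0.53, -0.744], [0.461, 0.585, -0.668]] [-0.362  0.277  0.836]
red_dropper [([0.43, 0.295, 0.05], 0.81)]
blue_dropper [([0.412, -0.053, 0.057], 0.92), ([0.428, 0.298, 0.053], 0.52)]
black_stopper [([0.449, -0.147, 0.026], 0.79)]
brick_stopper [([0.43, 0.108, 0.021], 0.48)]
amber_vial [([0.493, 0.196, 0.046], 0.69)]
dropper_tray [([0.619, 0.066, 0.006], 0.71)]
stopper_tray [([0.608, 0.266, -0.002], 0.58)]
amber_tray [([0.47, -0.304, 0.006], 0.89)]
beaker [([0.5, 0.386, 0.038], 0.88)]
petri_dish [([0.49, 0.035, 0.017], 0.7)]
top [[573.9, 0.0, 324.0], [0.0, 573.9, 238.0], [0.0, 0.0, 1.0]] -0.14674299511879915 [[0.015, -1.0, 0.001], [-0.979, -0.015, -0.203], [0.203, 0.002, -0.979]] [0.053 0.512 1.449]
red_dropper [([0.429, 0.306, 0.067], 0.76)]
blue_dropper [([0.418, -0.034, 0.066], 0.72), ([0.614, 0.272, 0.005], 0.63)]
black_stopper [([0.452, -0.144, 0.031], 0.73)]
brick_stopper [([0.438, 0.113, 0.029], 0.53), ([0.47, -0.304, 0.003], 0.32)]
amber_vial [([0.495, 0.206, 0.075], 0.65)]
dropper_tray [([0.622, 0.073, 0.005], 0.65), ([0.613, 0.272, 0.004], 0.38)]
stopper_tray [([0.614, 0.271, 0.006], 0.82)]
amber_tray [([0.468, -0.304, 0.003], 0.9)]
beaker [([0.507, 0.4, 0.028], 0.61)]
petri_dish [([0.496, 0.04, 0.016], 0.77)]
```

View pics/top0.png

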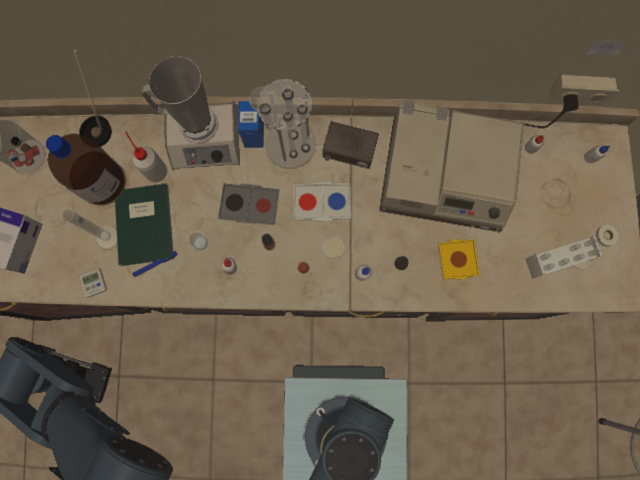

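View pics/scene0.png

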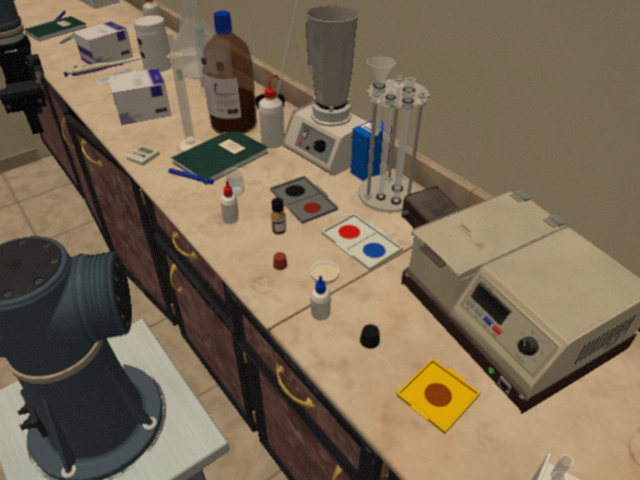

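The top view shows the jobs' things: red dropper (228,265), amber (268,241), brick stopper (303,267), blue dropper (364,271), black stopper (401,263). Discs: black (234,202), brick (263,205), red (307,202), blue (337,201), brown (459,259). The networks agree with the picture, so I'll refine with silhouettes from both cameras.

```bash
cat > h.py <<'E'
from rig import bot, imaging, finder
import cv2,numpy as np
from scipy.optimize import least_squares
PROF={"red_dropper":[(0,.019),(.074,.019),(.078,.010),(.113,.004)],"black_stopper":[(0,.019),(.030,.0165)],
"brick_stopper":[(0,.0155),(.028,.0135)],"amber_vial":[(0,.0165),(.055,.0165),(.062,.011),(.086,.011)],
"beaker":[(0,.023),(.057,.023)],"petri_dish":[(0,.030),(.015,.030)]}
PROF["blue_dropper"]=PROF["red_dropper"]
def proj(d,X):
    K=d["camera_matrix"];c=np.atleast_2d(X)@np.array(d["R"]).T+d["t"];s=c[:,:2]/c[:,2:]
    s=s*(1+d["k1"]*(s**2).sum(1,keepdims=True));return s*[K[0,0],K[1,1]]+[K[0,2],K[1,2]]
def unproj(d,uv,z):
    K=d["camera_matrix"]
    f=lambda p:(proj(d,np.array([[p[0],p[1],z]]))-uv).ravel()
    return least_squares(f,[.5,.1]).x
def sil(d,prof,xy,z0=0):
    S=8;m=np.zeros((480*4,640*4),np.uint8);a=np.linspace(0,2*np.pi,40)
    ring=lambda z,r:np.c_[xy[0]+r*np.cos(a),xy[1]+r*np.sin(a),np.full(40,z0+z)]
    for (z1,r1),(z2,r2) in zip(prof,prof[1:]):
        p=proj(d,np.r_[ring(z1,r1),ring(z2,r2)])*4+1.5
        cv2.fillConvexPoly(m,cv2.convexHull(np.round(p*16).astype(np.int32)),1,shift=4)
    ys,xs=np.nonzero(m);return np.array([(xs.mean()-1.5)/4,(ys.mean()-1.5)/4])
def cen(m):
    ys,xs=np.nonzero(m);return np.array([xs.mean(),ys.mean()])
def fit(ds,name,x0,z0=0):
    obs={}
    for c in ds:
        o=finder.outline_of(c,name)
        best=None
        for r in o:
            if r["pixels"].sum()<20: continue
            u=cen(r["pixels"]);e=np.linalg.norm(u-sil(ds[c],PROF[name],x0,z0))
            if e<25 and (best is None or e<best[0]): best=(e,u)
        if best: obs[c]=best[1]
    if not obs: return None
    out={}
    for k in [[c] for c in obs]+[list(obs)]:
        f=lambda p:np.concatenate([sil(ds[c],PROF[name],p,z0)-obs[c] for c in k])
        out["+".join(k)]=least_squares(f,x0,diff_step=.004,x_scale=.01).x.round(4).tolist()
    return out
E
python3 - <<'E'
from h import *
ds={c:imaging.capture(c) for c in("scene","top")}
for n,x in dict(red_dropper=(.44,.3),blue_dropper=(.42,-.045),black_stopper=(.45,-.145),brick_stopper=(.437,.112),amber_vial=(.5,.203),beaker=(.51,.395),petri_dish=(.496,.04)).items():
    print(n,fit(ds,n,x))
D=dict(red=(.62,.11),blue=(.62,.03),black=(.61,.31),brick=(.61,.23),brown=(.468,-.304))
for n,x in D.items():
    for c in ds:
        d=ds[c];u=proj(d,[[*x,.003]])[0];f=d["frame"];hsv=cv2.cvtColor(f,cv2.COLOR_RGB2HSV).astype(int)
        H,S,V=hsv[...,0],hsv[...,1],hsv[...,2]
        y0,x0=int(u[1]),int(u[0]);w=22;sub=np.s_[y0-w:y0+w,x0-w:x0+w]
        # colour at the seed, grown by similarity
        i=np.median(f[y0-2:y0+3,x0-2:x0+3].reshape(-1,3),0)
        m=(np.abs(f.astype(int)-i).max(2)<28).astype(np.uint8)
        k,l=cv2.connectedComponents(m);mm=l==l[y0,x0]
        ys,xs=np.nonzero(mm)
        print(n,c,u.round(),i,len(xs),np.ptp(xs),np.ptp(ys),unproj(d,cen(mm),.0032).round(4))
d=ds["top"]
for nm,uv,z in [("blender base front L",(172,167),0),("R",(238,164),0),("centrifuge front L",(382,210),.0),("R",(487,230),0)]:
    print(nm,unproj(d,np.array(uv),z).round(3))
E
```

```text
red_dropper {'scene': [0.432, 0.3053], 'top': [0.4369, 0.3122], 'scene+top': [0.4349, 0.31]}
blue_dropper {'scene': [0.4191, -0.0451], 'top': [0.425, -0.0406], 'scene+top': [0.4217, -0.0426]}
black_stopper {'scene': [0.4542, -0.1463], 'top': [0.4564, -0.1465], 'scene+top': [0.4549, -0.1462]}
brick_stopper {'scene': [0.4359, 0.114], 'top': [0.4424, 0.1147], 'scene+top': [0.4388, 0.1148]}
amber_vial {'scene': [0.4991, 0.2116]}
beaker {'top': [0.5059, 0.3995]}
petri_dish {'scene': [0.4954, 0.0387], 'top': [0.4969, 0.0375], 'scene+top': [0.4959, 0.0384]}
red scene [348. 231.] [191.  22.  16.] 182 18 11 [0.6201 0.1083]
red top [307. 202.] [149.  43.  34.] 221 16 15 [0.6227 0.1086]
blue scene [372. 250.] [ 25.  67. 133.] 212 20 12 [0.6232 0.0286]
blue top [336. 203.] [ 47.  65. 108.] 222 16 16 [0.6256 0.0287]
black scene [293. 191.] [20. 18. 19.] 150 17 9 [0.6147 0.3091]
black top [234. 205.] [44. 39. 36.] 255 18 17 [0.6183 0.3092]
brick scene [312. 207.] [119.  36.  23.] 136 16 9 [0.6075 0.2295]
brick top [263. 205.] [100.  48.  37.] 192 15 15 [0.6106 0.2301]
brown scene [438. 395.] [129.  58.   6.] 456 25 21 [ 0.4671 -0.3029]
brown top [458. 259.] [108.  59.  28.] 202 15 15 [ 0.4689 -0.3036]
blender base front L [0.72  0.492]
R [0.73  0.305]
centrifuge front L [ 0.603 -0.097]
R [ 0.551 -0.387]
```

```bash
cat >> h.py <<'E'
def go(*wps,yaw=None):
    "print tool-frame shift from present pose to each world waypoint; yaw = world angle of tool y wanted"
    s=bot.read_state();R=np.array(s["tcp_rot"]);p=np.array(s["position"])
    ty=np.degrees(np.arctan2(R[1,1],R[0,1]))
    print("t",round(s["time_s"],2),"p",p.round(4),"yaw_y",round(ty,1),"z",R[:,2].round(3),"op",round(s["opening"]*87,1),"gf",round(s["grasp_force"],1),"F",np.round(s["force"],1),"J6",round(s["joint_positions"][5],1))
    for w in wps: print(w,"->",(R.T@(np.array(w)-p)).round(4).tolist())
    if yaw is not None: print("wz",round(-(((yaw-ty)+90)%180-90),1))
E
python3 -c "
from h import *
go((.435,.310,.2),(.435,.310,.065))"
```

```text
t 1.9 p [0.1539 0.6057 0.2116] yaw_y 75.7 z [ 0.  0. -1.] op 86.6 gf 0.0 F [-0.7  0.3  0.1] J6 -10.2
(0.435, 0.31, 0.2) -> [-0.3453, -0.2174, 0.0116]
(0.435, 0.31, 0.065) -> [-0.3453, -0.2174, 0.1466]
```

The rows are not in the units I measure in: shifts go in shares of 800 mm and turns go in shares of 60 degrees. I convert before sending: -0.28 m is -0.35, -0.245 m is -0.3063.

>>> play_rows(
  motion=[
    [[-0.0438,-0.0275,0,0,0,0],[-0.0875,-0.055,0,0,0,0],[-0.1313,-0.0825,0,0,0,0],[-0.175,-0.11,0,0,0,0],[-0.2188,-0.1375,0,0,0,0],[-0.2625,-0.165,0,0,0,0],[-0.3063,-0.1925,0.0063,0,0,0],[-0.35,-0.22,0.0125,0,0,0]],
  ],
  fingers=0.07,
)

```text
time_s: 2.57
position: [0.3833, 0.3649, 0.202]
tcp_rot: [[-0.969, 0.246, 0.001], [0.246, 0.969, 0.001], [-0.001, 0.001, -1.0]]
force: [1.2, 1.2, 0.8]
opening: 0.803
grasp_force: 0.0
```

In the tool's units: -0.065 m is -0.0813, -0.041 m is -0.0513.

>>> play_rows(
  motion=[
    [[-0.0438,-0.0275,0,0,0,0],[-0.0813,-0.0513,0.0025,0,0,0],[-0.0813,-0.0513,0.0025,0,0,0],[-0.0813,-0.0513,0.0025,0,0,0]],
  ],
)

```text
time_s: 2.9
position: [0.4363, 0.309, 0.1995]
tcp_rot: [[-0.968, 0.251, 0.0], [0.251, 0.968, 0.0], [0.0, 0.0, -1.0]]
force: [-0.3, 0.5, 0.0]
opening: 0.802
grasp_force: 0.0
```

```bash
python3 -c "
from h import *
d=imaging.capture('wrist');cv2.imwrite('pics/w0.png',d['frame'][:,:,::-1])
go((.435,.310,.065))
print(proj(d,[[.435,.310,.113],[.435,.31,0]]))
print(fit({'wrist':d},'red_dropper',(.435,.31)))"
```

```text
t 2.95 p [0.435  0.31   0.1995] yaw_y 75.6 z [-0.001  0.    -1.   ] op 69.9 gf 0.0 F [-0.7  0.  -0. ] J6 -52.2
(0.435, 0.31, 0.065) -> [-0.0, -0.0, 0.1345]
[[319.39121715 242.993722  ]
 [319.19670874 207.96241778]]
{'wrist': [0.431, 0.3135]}
```

View pics/w0.png

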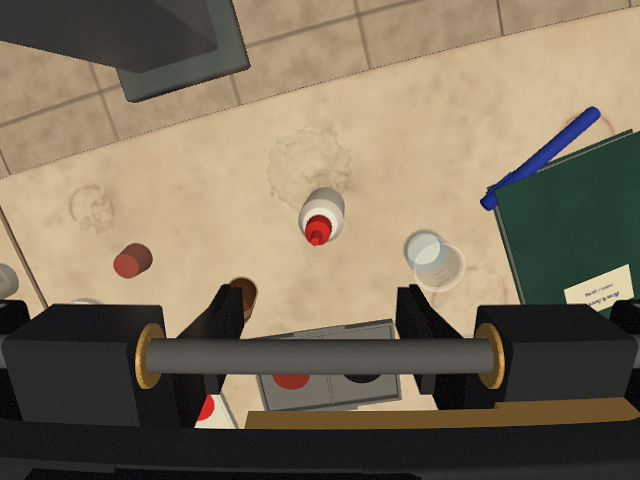

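The wrist view shows the red tip at (317,243), where (319,243) was predicted, about 1 mm off. Descending.

In the tool's units: 0.1345 m is 0.1681, 0.035 m is 0.0438.

>>> play_rows(
  motion=[
    [[0,0,0.0438,0,0,0],[0,0,0.0875,0,0,0],[0,0,0.125,0,0,0],[0,0,0.1563,0,0,0],[0,0,0.1681,0,0,0],[0,0,0.1681,0,0,0],[0,0,0.1681,0,0,0]],
  ],
)

```text
time_s: 3.58
position: [0.4343, 0.3114, 0.0654]
tcp_rot: [[-0.97, 0.245, -0.0], [0.245, 0.97, 0.0], [0.0, 0.0, -1.0]]
force: [0.1, -0.3, 0.0]
opening: 0.808
grasp_force: 0.0
```

>>> play_rows(
  motion=[
    [[0,0,0,0,0,0],[0,0,0,0,0,0],[0,0,0,0,0,0],[0,0,0,0,0,0],[0,0,0,0,0,0],[0,0,0,0,0,0]],
  ],
  fingers=0.02,
)

```text
time_s: 4.08
position: [0.435, 0.3105, 0.0655]
tcp_rot: [[-0.969, 0.246, 0.001], [0.246, 0.969, 0.0], [-0.001, 0.0, -1.0]]
force: [-0.6, 1.2, 0.9]
opening: 0.438
grasp_force: 0.0
```

>>> play_rows(
  motion=[
    [[0,0,0,0,0,0],[0,0,0,0,0,0],[0,0,0,0,0,0]],
  ],
)

```text
time_s: 4.33
position: [0.4348, 0.3104, 0.065]
tcp_rot: [[-0.969, 0.246, -0.0], [0.246, 0.969, -0.0], [0.0, -0.0, -1.0]]
force: [1.2, -0.9, -0.0]
opening: 0.256
grasp_force: 0.0
```

```bash
python3 -c "
from h import *
go((.435,.310,.13),(.6214,.1085,.13),(.6214,.1085,.069))"
```

```text
t 4.33 p [0.4348 0.3104 0.065 ] yaw_y 75.7 z [-0. -0. -1.] op 22.3 gf 0.0 F [ 1.2 -0.9 -0. ] J6 -52.2
(0.435, 0.31, 0.13) -> [-0.0003, -0.0003, -0.065]
(0.6214, 0.1085, 0.13) -> [-0.2306, -0.1497, -0.065]
(0.6214, 0.1085, 0.069) -> [-0.2306, -0.1497, -0.004]
```

```bash
python3 -c "
from h import *
d=imaging.capture('wrist');e=imaging.capture('scene')
a=cv2.resize(e['frame'][110:270,150:350],(800,640))
print(proj(e,[[.435,.31,0]]))
cv2.imwrite('pics/w1.png',np.hstack([cv2.resize(d['frame'],(400,300)),cv2.resize(a,(375,300))])[:,:,::-1])"
```

```text
[[231.18105912 219.3941546 ]]
```

View pics/w1.png

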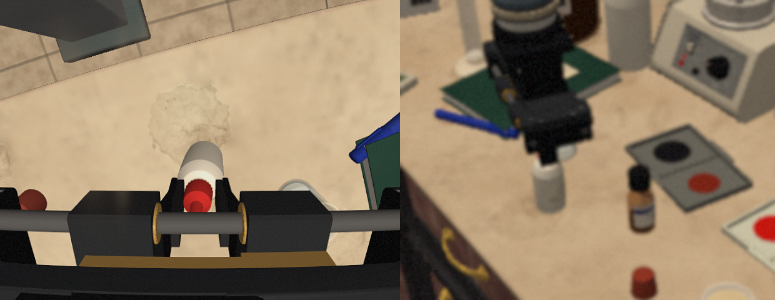

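```bash
python3 -c "
from h import *
d=imaging.capture('wrist')
go()
print(proj(d,[[.435,.31,.0],[.435,.31,.074],[.435,.31,.113]]))
s=bot.read_state();R=np.array(s['tcp_rot']);p=np.array(s['position'])
print('tip pts',proj(d,[p+R@[0,y,.017] for y in(-.02,0,.02)]))
cv2.imwrite('pics/w2.png',cv2.resize(d['frame'][200:440,200:440],(600,600))[:,:,::-1])"
```

```text
t 4.48 p [0.4347 0.3104 0.065 ] yaw_y 75.7 z [-0. -0. -1.] op 20.7 gf 0.4 F [-0.3 -0.4  0.1] J6 -52.2
[[318.03063702 255.89269245]
 [317.69535507 309.06255339]
 [317.39050099 357.82114844]]
tip pts [[280.21069253 285.58321599]
 [318.46087027 285.60513536]
 [356.70537121 285.56995374]]
```

View pics/w2.png

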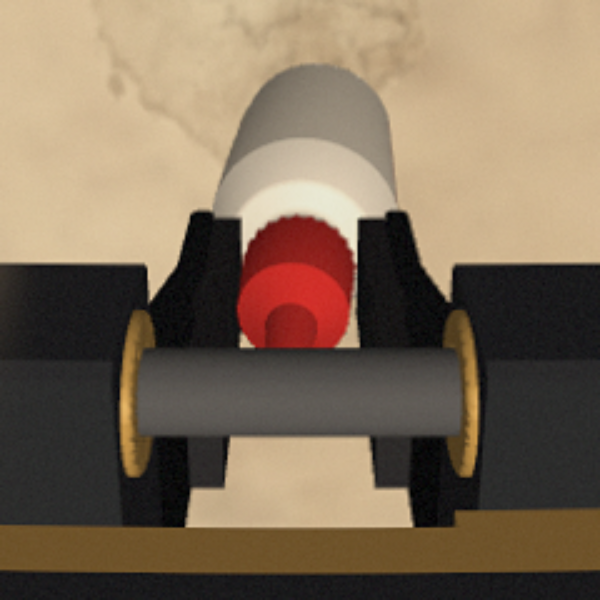

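The wrist crop shows the pads closed on the red cap (crop about (240–357, 215–340)), not on the white body. The tips seem higher than predicted, so I'll check against the scene camera.

```bash
python3 -c "
from h import *
d=imaging.capture('scene');go()
s=bot.read_state();R=np.array(s['tcp_rot']);p=np.array(s['position'])
x0,y0=190,140
im=cv2.resize(d['frame'][y0:y0+90,x0:x0+90],(600,600),interpolation=cv2.INTER_CUBIC)
k=600/90
for q,c in [(R@[.0095,-.0103,.017]+p,(255,0,0)),(R@[-.0095,-.0103,.017]+p,(0,255,0)),(R@[.0095,-.0103,-.005]+p,(255,255,0)),(R@[.0095,-.0103,-.027]+p,(255,0,255)),(np.array([.435,.31,.113]),(0,0,255)),(R@[-.0375,-.09,-.053]+p,(0,255,255)),(R@[.0375,-.09,-.053]+p,(0,255,255)),(R@[.0375,.09,-.053]+p,(0,255,255))]:
    u=proj(d,[q])[0];cv2.circle(im,(int((u[0]-x0+.5)*k),int((u[1]-y0+.5)*k)),4,c,-1)
cv2.imwrite('pics/s2.png',im[:,:,::-1])"
```

```text
t 4.53 p [0.4348 0.3104 0.065 ] yaw_y 75.7 z [-0. -0. -1.] op 20.5 gf 1.4 F [-0.6 -0.3 -1. ] J6 -52.2
```

View pics/s2.png

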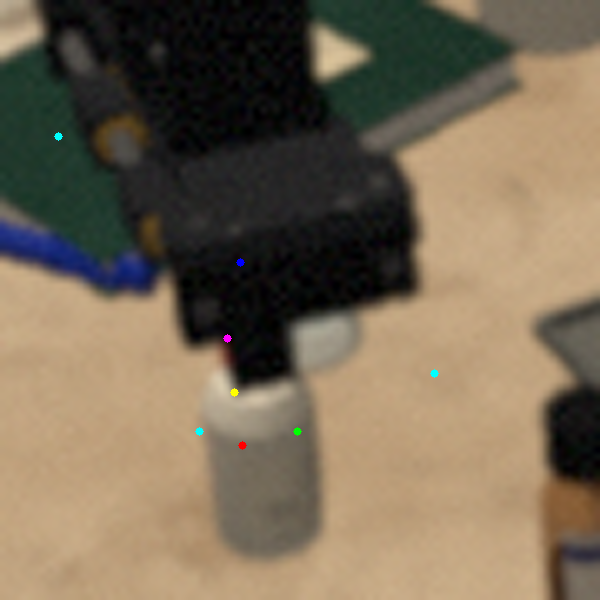

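The tips sit at z≈0.073 (bottom edge at row 382, between my 0.070 and 0.092 marks). So the real gripper is about 25 mm shorter than the nominal tool frame. I'll reopen, go 24 mm lower and regrip on the body.

>>> play_rows(
  motion=[
    [[0,0,0,0,0,0],[0,0,0,0,0,0],[0,0,0,0,0,0],[0,0,0,0,0,0],[0,0,0,0,0,0],[0,0,0,0,0,0],[0,0,0,0,0,0],[0,0,0,0,0,0]],
  ],
  fingers=0.06,
)

```text
time_s: 5.2
position: [0.4348, 0.3105, 0.0651]
tcp_rot: [[-0.969, 0.246, 0.0], [0.246, 0.969, 0.0], [-0.0, 0.0, -1.0]]
force: [0.9, 0.3, 0.1]
opening: 0.672
grasp_force: 0.0
```

In the tool's units: 0.02 m is 0.025, 0.016 m is 0.02.

>>> play_rows(
  motion=[
    [[0,0,0.01,0,0,0],[0,0,0.02,0,0,0],[0,0,0.025,0,0,0],[0,0,0.025,0,0,0]],
  ],
)

```text
time_s: 5.53
position: [0.4338, 0.31, 0.0436]
tcp_rot: [[-0.969, 0.246, -0.003], [0.246, 0.969, -0.001], [0.002, -0.002, -1.0]]
force: [0.5, 0.0, -0.9]
opening: 0.69
grasp_force: 0.0
```

```bash
python3 -c "
from h import *
d=imaging.capture('scene');e=imaging.capture('wrist');go()
a=cv2.resize(d['frame'][140:230,190:280],(400,400),interpolation=cv2.INTER_CUBIC)
b=cv2.resize(e['frame'][200:440,200:440],(400,400))
cv2.imwrite('pics/s3.png',np.hstack([a,b])[:,:,::-1])"
```

```text
t 5.63 p [0.4345 0.3103 0.0444] yaw_y 75.7 z [-0.001 -0.001 -1.   ] op 60.2 gf 0.0 F [ 0.  -0.3  1.2] J6 -52.2
```

View pics/s3.png

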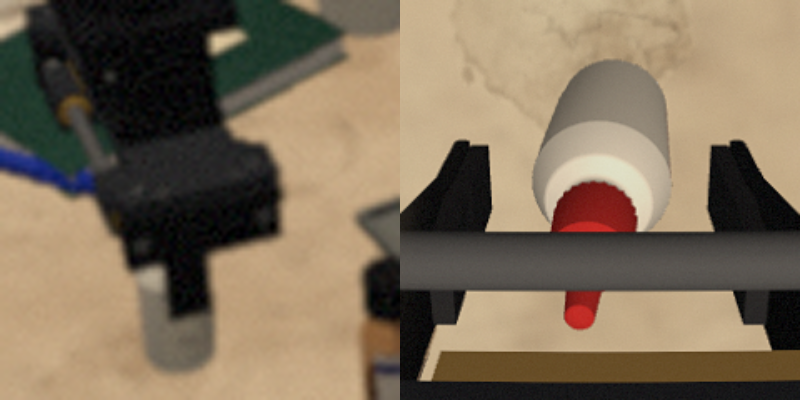

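In the tool's units: 0.004 m is 0.005.

>>> play_rows(
  motion=[
    [[0,0,0.005,0,0,0],[0,0,0.005,0,0,0],[0,0,0.005,0,0,0],[0,0,0.005,0,0,0],[0,0,0.005,0,0,0],[0,0,0.005,0,0,0],[0,0,0.005,0,0,0],[0,0,0.005,0,0,0]],
  ],
  fingers=0.02,
)

```text
time_s: 6.3
position: [0.4349, 0.3105, 0.0412]
tcp_rot: [[-0.969, 0.246, 0.0], [0.246, 0.969, 0.0], [-0.0, 0.0, -1.0]]
force: [1.4, 0.2, 0.0]
opening: 0.412
grasp_force: 30.0
```

```bash
python3 -c "
from h import *
go((.435,.310,.115),(.6214,.1085,.115),(.6214,.1085,.0445))"
```

```text
t 6.3 p [0.4349 0.3105 0.0412] yaw_y 75.7 z [ 0.  0. -1.] op 35.9 gf 30.0 F [1.4 0.2 0. ] J6 -52.2
(0.435, 0.31, 0.115) -> [-0.0002, -0.0005, -0.0738]
(0.6214, 0.1085, 0.115) -> [-0.2305, -0.1499, -0.0738]
(0.6214, 0.1085, 0.0445) -> [-0.2305, -0.1499, -0.0033]
```

In the tool's units: -0.12 m is -0.15, -0.11 m is -0.1375.

>>> play_rows(
  motion=[
    [[0,0,-0.0313,0,0,0],[0,0,-0.0688,0,0,0],[0,0,-0.1063,0,0,0],[-0.0188,-0.0125,-0.1313,0,0,0],[-0.0475,-0.0313,-0.1375,0,0,0],[-0.0813,-0.0525,-0.1375,0,0,0],[-0.115,-0.075,-0.1375,0,0,0],[-0.15,-0.0975,-0.1375,0,0,0]],
  ],
)

```text
time_s: 6.97
position: [0.5323, 0.2045, 0.1515]
tcp_rot: [[-0.969, 0.245, 0.0], [0.245, 0.969, 0.0], [-0.0, 0.0, -1.0]]
force: [0.3, 0.4, -0.7]
opening: 0.414
grasp_force: 29.9
```

In the tool's units: -0.111 m is -0.1388, -0.102 m is -0.1275.

>>> play_rows(
  motion=[
    [[-0.035,-0.0225,0,0,0,0],[-0.07,-0.045,0,0,0,0],[-0.1038,-0.0675,0,0,0,0],[-0.1275,-0.0825,0.0125,0,0,0],[-0.1388,-0.09,0.0375,0,0,0],[-0.1388,-0.09,0.0625,0,0,0],[-0.1388,-0.09,0.075,0,0,0],[-0.1388,-0.09,0.075,0,0,0]],
  ],
)

```text
time_s: 7.63
position: [0.619, 0.1081, 0.0881]
tcp_rot: [[-0.969, 0.247, -0.007], [0.247, 0.969, 0.0], [0.007, -0.002, -1.0]]
force: [-0.7, -0.4, -0.1]
opening: 0.42
grasp_force: 29.9
```

```bash
python3 -c "
from h import *
go((.6214,.1085,.0455),(.6214,.1085,.0445))"
```

```text
t 7.63 p [0.619  0.1081 0.0881] yaw_y 75.7 z [-0.007  0.    -1.   ] op 36.5 gf 29.9 F [-0.7 -0.4 -0.1] J6 -76.0
(0.6214, 0.1085, 0.0455) -> [-0.0025, 0.0011, 0.0426]
(0.6214, 0.1085, 0.0445) -> [-0.0025, 0.0011, 0.0436]
```

In the tool's units: 0.046 m is 0.0575, 0.045 m is 0.0563.

>>> play_rows(
  motion=[
    [[0,0,0.015,0,0,0],[0,0,0.03,0,0,0],[0,0,0.0425,0,0,0],[0,0,0.0513,0,0,0],[0,0,0.0563,0,0,0],[0,0,0.0575,0,0,0],[0,0,0.0575,0,0,0]],
  ],
)

```text
time_s: 8.22
position: [0.6217, 0.1083, 0.0449]
tcp_rot: [[-0.969, 0.246, -0.0], [0.246, 0.969, -0.0], [0.0, -0.0, -1.0]]
force: [-0.3, 0.3, 0.1]
opening: 0.418
grasp_force: 29.9
```

```bash
python3 -c "
from h import *
go((.6214,.1085,.0445))
ds={c:imaging.capture(c) for c in('scene','top')}
print(fit(ds,'red_dropper',(.6214,.1085),.004))"
```

```text
t 8.22 p [0.6217 0.1083 0.0449] yaw_y 75.8 z [-0. -0. -1.] op 36.4 gf 29.9 F [-0.3  0.3  0.1] J6 -76.0
(0.6214, 0.1085, 0.0445) -> [0.0004, 0.0001, 0.0004]
{'scene': [0.6023, 0.0944]}
```

In the tool's units: 0.0008 m is 0.001.

>>> play_rows(
  motion=[
    [[0,0,0.001,0,0,0],[0,0,0.001,0,0,0]],
  ],
)

```text
time_s: 8.58
position: [0.6219, 0.1082, 0.0445]
tcp_rot: [[-0.969, 0.246, 0.0], [0.246, 0.969, -0.0], [-0.0, 0.0, -1.0]]
force: [-0.2, 0.2, -1.2]
opening: 0.415
grasp_force: 29.9
```

In the tool's units: -0.11 m is -0.1375, -0.08 m is -0.1.

>>> play_rows(
  motion=[
    [[0,0,0,0,0,0],[0,0,0,0,0,0],[0,0,0,0,0,0],[0,0,0,0,0,0],[0,0,-0.0188,0,0,0],[0,0,-0.0563,0,0,0],[0,0,-0.1,0,0,0],[0,0,-0.1375,0,0,0]],
  ],
  fingers=0.06,
)

```text
time_s: 9.25
position: [0.6217, 0.1082, 0.1557]
tcp_rot: [[-0.969, 0.246, -0.0], [0.246, 0.969, -0.0], [0.0, -0.0, -1.0]]
force: [1.3, 0.5, 0.1]
opening: 0.688
grasp_force: 0.0
```

```bash
python3 -c "
from h import *
go((.422,-.0426,.155),(.422,-.0426,.041),yaw=90)"
```

```text
t 9.25 p [0.6217 0.1082 0.1557] yaw_y 75.7 z [-0. -0. -1.] op 59.9 gf 0.0 F [1.3 0.5 0.1] J6 -76.0
(0.422, -0.0426, 0.155) -> [0.1565, -0.1953, 0.0007]
(0.422, -0.0426, 0.041) -> [0.1564, -0.1953, 0.1147]
wz -14.3
```

In the tool's units: -0.195 m is -0.2438, 0.1565 m is 0.1956, -14.3 degrees is -0.2383.

>>> play_rows(
  motion=[
    [[0.0275,-0.035,0,0,0,-0.0667],[0.055,-0.07,0,0,0,-0.1333],[0.0838,-0.105,0,0,0,-0.2],[0.1125,-0.14,0,0,0,-0.2383],[0.14,-0.175,0,0,0,-0.2383],[0.1688,-0.21,0,0,0,-0.2383],[0.1875,-0.2338,0,0,0,-0.2383],[0.1956,-0.2438,0,0,0,-0.2383]],
  ],
)

```text
time_s: 9.92
position: [0.4188, -0.043, 0.1543]
tcp_rot: [[-1.0, 0.001, -0.003], [0.001, 1.0, 0.001], [0.003, 0.001, -1.0]]
force: [0.4, -0.2, 0.2]
opening: 0.689
grasp_force: 0.0
```

>>> play_rows(
  motion=[
    [[0,0,0,0,0,0],[0,0,0,0,0,0]],
  ],
)

```text
time_s: 10.08
position: [0.4232, -0.0426, 0.1547]
tcp_rot: [[-1.0, 0.001, 0.002], [0.001, 1.0, -0.0], [-0.002, -0.0, -1.0]]
force: [0.2, -0.5, 0.1]
opening: 0.685
grasp_force: 0.0
```

```bash
python3 -c "
from h import *
ds={c:imaging.capture(c) for c in('scene','top','wrist')}
print(fit(ds,'red_dropper',(.6214,.1085),.003))
print(fit({'wrist':ds['wrist']},'blue_dropper',(.422,-.0426)))
d=ds['wrist'];print(proj(d,[[.422,-.0426,.113],[.422,-.0426,.0]]))
go((.422,-.0426,.041))
T=ds['top']['frame'][150:290,210:480]
cv2.imwrite('pics/b1.png',np.vstack([d['frame'][100:340,100:540],cv2.resize(T,(440,228))])[:,:,::-1])"
```

```text
{'top': [0.6225, 0.1064]}
{'wrist': [0.4184, -0.0396]}
[[317.20112061 265.10884527]
 [317.78774964 218.11623681]]
t 10.43 p [ 0.4227 -0.0418  0.1542] yaw_y 90.1 z [ 0. -0. -1.] op 60.2 gf 0.0 F [-0.5 -0.8 -0.4] J6 -110.9
(0.422, -0.0426, 0.041) -> [0.0007, -0.0008, 0.1132]
```

View pics/b1.png

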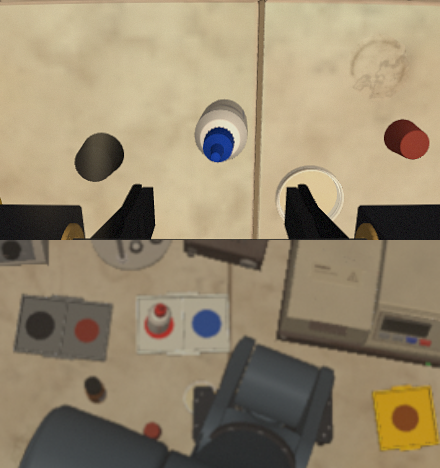

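The red dropper stands upright on its disc. The blue tip is at (315,257) against a predicted (317,265), so I shift about 2 mm toward the robot and descend.

In the tool's units: 0.113 m is 0.1413, 0.06 m is 0.075.

>>> play_rows(
  motion=[
    [[0.0025,0,0.0375,0,0,0],[0.0025,0,0.075,0,0,0],[0.0025,0,0.1125,0,0,0],[0.0025,0,0.1338,0,0,0],[0.0025,0,0.1413,0,0,0],[0.0025,0,0.1413,0,0,0],[0.0025,0,0.1413,0,0,0]],
  ],
)

```text
time_s: 11.02
position: [0.4204, -0.0422, 0.0414]
tcp_rot: [[-1.0, -0.001, 0.0], [-0.001, 1.0, -0.0], [-0.0, -0.0, -1.0]]
force: [0.1, -0.5, 0.3]
opening: 0.688
grasp_force: 0.0
```

>>> play_rows(
  motion=[
    [[0,0,0,0,0,0],[0,0,0,0,0,0],[0,0,0,0,0,0],[0,0,0,0,0,0],[0,0,0,0,0,0],[0,0,0,0,0,0],[0,0,0,0,0,0],[0,0,0,0,0,0]],
  ],
  fingers=0.02,
)

```text
time_s: 11.68
position: [0.4204, -0.0422, 0.0418]
tcp_rot: [[-1.0, -0.001, 0.001], [-0.001, 1.0, -0.0], [-0.001, -0.0, -1.0]]
force: [0.1, 0.6, 6.6]
opening: 0.408
grasp_force: 30.1
```

```bash
python3 -c "
from h import *
go((.422,-.0426,.041),(.6254,.0287,.1),(.6254,.0287,.0445))"
```

```text
t 11.68 p [ 0.4204 -0.0422  0.0418] yaw_y 90.0 z [ 0.001 -0.    -1.   ] op 35.5 gf 30.1 F [0.1 0.6 6.6] J6 -111.0
(0.422, -0.0426, 0.041) -> [-0.0016, -0.0004, 0.0008]
(0.6254, 0.0287, 0.1) -> [-0.2051, 0.0708, -0.058]
(0.6254, 0.0287, 0.0445) -> [-0.2051, 0.0708, -0.0025]
```

```bash
python3 -c "
from h import *
d=imaging.capture('top');s=imaging.capture('scene')
for uv in [(323,158),(345,163),(372,168)]: print('box floor',unproj(d,np.array(uv),0).round(3),unproj(d,np.array(uv),.05).round(3))
for uv in [(265,150),(283,166),(312,155)]: print('rack',unproj(d,np.array(uv),0).round(3))
cv2.imwrite('pics/c1.png',cv2.resize(s['frame'][130:290,340:500],(600,600))[:,:,::-1])
go()"
```

```text
box floor [0.75  0.067] [0.733 0.067]
box floor [0.737 0.005] [0.719 0.007]
box floor [ 0.723 -0.07 ] [ 0.706 -0.066]
rack [0.772 0.23 ]
rack [0.725 0.178]
rack [0.759 0.098]
t 11.78 p [ 0.4204 -0.0422  0.0418] yaw_y 90.0 z [ 0.001 -0.    -1.   ] op 35.6 gf 30.1 F [-0.2  1.2  6.5] J6 -111.0
```

View pics/c1.png

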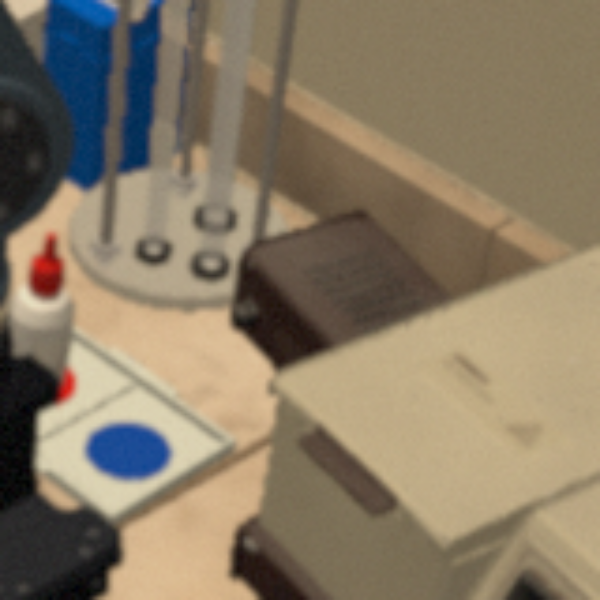

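The red dropper stands on its disc. The brown box is about 5 cm high and its front is at x≈0.735, so closing along x fits at the blue disc.

In the tool's units: -0.13 m is -0.1625, -0.09 m is -0.1125, 49 degrees is 0.8167.

>>> play_rows(
  motion=[
    [[0,0,-0.025,0,0,0],[0,0,-0.0625,0,0,0.1167],[0,0,-0.1,0,0,0.2333],[-0.0188,0.0063,-0.1125,0,0,0.35],[-0.05,0.0175,-0.1125,0,0,0.4667],[-0.0875,0.03,-0.1125,0,0,0.5833],[-0.125,0.0438,-0.1125,0,0,0.7],[-0.1625,0.0563,-0.1125,0,0,0.8167]],
  ],
)

```text
time_s: 12.45
position: [0.5509, 0.0035, 0.1314]
tcp_rot: [[-0.652, 0.758, -0.0], [0.758, 0.652, -0.0], [0.0, -0.0, -1.0]]
force: [0.5, -0.3, -0.7]
opening: 0.404
grasp_force: 30.0
```

```bash
python3 -c "
from h import *
go((.6254,.0287,.130),(.6254,.0287,.06),yaw=0)"
```

```text
t 12.45 p [0.5509 0.0035 0.1314] yaw_y 40.7 z [-0. -0. -1.] op 35.1 gf 30.0 F [ 0.5 -0.3 -0.7] J6 -51.9
(0.6254, 0.0287, 0.13) -> [-0.0295, 0.073, 0.0014]
(0.6254, 0.0287, 0.06) -> [-0.0295, 0.073, 0.0714]
wz 40.7
```

In the tool's units: 0.072 m is 0.09, 0.068 m is 0.085, 40.7 degrees is 0.6783.

>>> play_rows(
  motion=[
    [[-0.0125,0.03,0,0,0,0.1167],[-0.025,0.06,0,0,0,0.2333],[-0.035,0.085,0,0,0,0.35],[-0.0363,0.09,0.0125,0,0,0.4667],[-0.0363,0.09,0.0375,0,0,0.5833],[-0.0363,0.09,0.0625,0,0,0.6783],[-0.0363,0.09,0.0813,0,0,0.6783],[-0.0363,0.09,0.09,0,0,0.6783]],
  ],
)

```text
time_s: 13.12
position: [0.6213, 0.0285, 0.0566]
tcp_rot: [[-0.006, 1.0, -0.005], [1.0, 0.006, 0.001], [0.001, -0.005, -1.0]]
force: [0.1, 0.3, -0.4]
opening: 0.406
grasp_force: 30.0
```

In the tool's units: 0.012 m is 0.015, 0.008 m is 0.01.

>>> play_rows(
  motion=[
    [[0,0,0.01,0,0,0],[0,0,0.015,0,0,0],[0,0,0.015,0,0,0],[0,0,0.015,0,0,0]],
  ],
)

```text
time_s: 13.45
position: [0.6238, 0.0281, 0.0477]
tcp_rot: [[-0.006, 1.0, 0.001], [1.0, 0.006, -0.0], [-0.0, 0.001, -1.0]]
force: [0.3, 0.7, -0.4]
opening: 0.407
grasp_force: 30.0
```

```bash
python3 -c "
from h import *
go((.6247,.0287,.0448))"
```

```text
t 13.45 p [0.6238 0.0281 0.0477] yaw_y 0.3 z [ 0.001 -0.    -1.   ] op 35.4 gf 30.0 F [ 0.3  0.7 -0.4] J6 -8.0
(0.6247, 0.0287, 0.0448) -> [0.0006, 0.0009, 0.0029]
```

In the tool's units: 0.0028 m is 0.0035, 0.0015 m is 0.0019.

>>> play_rows(
  motion=[
    [[0.0006,0.0006,0.0019,0,0,0],[0.0006,0.0006,0.0035,0,0,0],[0.0006,0.0006,0.0035,0,0,0],[0.0006,0.0006,0.0035,0,0,0]],
  ],
)

```text
time_s: 13.78
position: [0.6244, 0.0287, 0.045]
tcp_rot: [[-0.006, 1.0, 0.001], [1.0, 0.006, -0.0], [-0.0, 0.001, -1.0]]
force: [0.3, 0.8, 0.4]
opening: 0.412
grasp_force: 30.0
```

In the tool's units: 0.0007 m is 0.0009.

>>> play_rows(
  motion=[
    [[0,0,0.0009,0,0,0],[0,0,0.0009,0,0,0]],
  ],
)

```text
time_s: 13.95
position: [0.6246, 0.0287, 0.0449]
tcp_rot: [[-0.006, 1.0, 0.002], [1.0, 0.006, -0.0], [-0.0, 0.002, -1.0]]
force: [-0.4, 1.0, 4.4]
opening: 0.41
grasp_force: 30.0
```

In the tool's units: -0.11 m is -0.1375, -0.08 m is -0.1.

>>> play_rows(
  motion=[
    [[0,0,0,0,0,0],[0,0,0,0,0,0],[0,0,0,0,0,0],[0,0,0,0,0,0],[0,0,-0.0188,0,0,0],[0,0,-0.0563,0,0,0],[0,0,-0.1,0,0,0],[0,0,-0.1375,0,0,0]],
  ],
  fingers=0.058,
)

```text
time_s: 14.62
position: [0.6235, 0.0288, 0.1547]
tcp_rot: [[-0.006, 1.0, -0.001], [1.0, 0.006, 0.0], [0.0, -0.001, -1.0]]
force: [1.2, -0.2, 0.7]
opening: 0.663
grasp_force: 0.0
```

```bash
python3 -c "
from h import *
go((.455,-.1463,.155),(.455,-.1463,.09),yaw=0)"
```

```text
t 14.62 p [0.6235 0.0288 0.1547] yaw_y 0.3 z [-0.001  0.    -1.   ] op 57.7 gf 0.0 F [ 1.2 -0.2  0.7] J6 -7.9
(0.455, -0.1463, 0.155) -> [-0.1741, -0.1696, -0.0002]
(0.455, -0.1463, 0.09) -> [-0.1741, -0.1695, 0.0648]
wz 0.3
```

In the tool's units: -0.1695 m is -0.2119, -0.03 m is -0.0375.

>>> play_rows(
  motion=[
    [[0,-0.0375,0,0,0,0],[-0.0025,-0.085,0,0,0,0],[-0.0125,-0.1325,0,0,0,0],[-0.035,-0.175,0,0,0,0],[-0.07,-0.2,0,0,0,0],[-0.115,-0.2119,0,0,0,0],[-0.1625,-0.2119,0,0,0,0],[-0.2,-0.2119,0,0,0,0]],
  ],
)

```text
time_s: 15.28
position: [0.4545, -0.1341, 0.1539]
tcp_rot: [[-0.006, 1.0, 0.0], [1.0, 0.006, -0.001], [-0.001, 0.0, -1.0]]
force: [0.7, -0.6, -0.4]
opening: 0.668
grasp_force: 0.0
```

In the tool's units: -0.014 m is -0.0175, -0.012 m is -0.015.

>>> play_rows(
  motion=[
    [[-0.015,0,0,0,0,0],[-0.0175,0,0,0,0,0],[-0.0175,0,0,0,0,0]],
  ],
)

```text
time_s: 15.53
position: [0.455, -0.1462, 0.1535]
tcp_rot: [[-0.004, 1.0, -0.001], [1.0, 0.004, 0.001], [0.001, -0.001, -1.0]]
force: [0.3, 1.1, 0.4]
opening: 0.664
grasp_force: 0.0
```

```bash
python3 -c "
from h import *
ds={c:imaging.capture(c) for c in('scene','top','wrist')}
for n,x,z in [('red_dropper',(.6214,.1085),.003),('blue_dropper',(.6247,.0287),.003)]:
    print(n,fit({k:ds[k] for k in('scene','top')},n,x,z))
d=ds['wrist'];print(fit({'wrist':d},'black_stopper',(.455,-.1463)))
print(proj(d,[[.455,-.1463,.03],[.455,-.1463,.0]]))
go((.455,-.1463,.02))
T=ds['scene']['frame'][160:300,250:480]
cv2.imwrite('pics/b2.png',np.vstack([d['frame'][100:340,100:540],cv2.resize(T,(440,268))])[:,:,::-1])"
```

```text
red_dropper {'scene': [0.6075, 0.1133]}
blue_dropper {'scene': [0.601, -0.0119], 'top': [0.626, 0.0255], 'scene+top': [0.6155, -0.0008]}
{'wrist': [0.4537, -0.1433]}
[[321.55231525 232.23909358]
 [321.41069127 222.73717818]]
t 15.93 p [ 0.4554 -0.1453  0.1538] yaw_y 0.4 z [-0.  0. -1.] op 57.9 gf 0.0 F [-0.5  1.1  0.1] J6 -31.6
(0.455, -0.1463, 0.02) -> [-0.001, -0.0004, 0.1338]
```

View pics/b2.png

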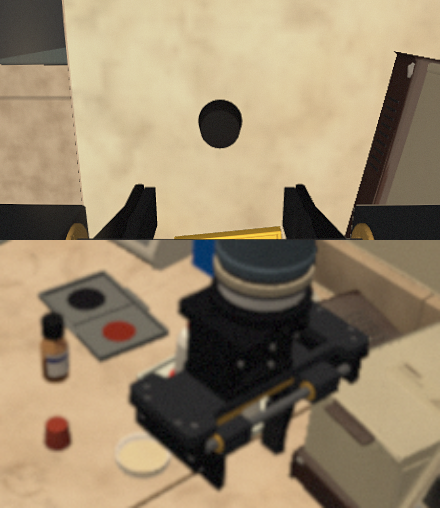

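In the tool's units: 0.08 m is 0.1, 0.07 m is 0.0875, -56 degrees is -0.9333.

>>> play_rows(
  motion=[
    [[0.001,-0.0013,0.0125,0,0,-0.1167],[0.001,-0.0013,0.025,0,0,-0.2333],[0.001,-0.0013,0.0375,0,0,-0.35],[0.001,-0.0013,0.05,0,0,-0.4667],[0.001,-0.0013,0.0625,0,0,-0.5833],[0.001,-0.0013,0.075,0,0,-0.7],[0.001,-0.0013,0.0875,0,0,-0.8167],[0.001,-0.0013,0.1,0,0,-0.9333]],
  ],
)

```text
time_s: 16.6
position: [0.4546, -0.1451, 0.0733]
tcp_rot: [[-0.836, 0.549, 0.0], [0.549, 0.836, -0.0], [-0.0, 0.0, -1.0]]
force: [0.2, 0.2, -0.1]
opening: 0.667
grasp_force: 0.0
```

```bash
python3 -c "
from h import *
go((.4545,-.1447,.003),yaw=90)"
```

```text
t 16.6 p [ 0.4546 -0.1451  0.0733] yaw_y 56.7 z [ 0. -0. -1.] op 58.0 gf 0.0 F [ 0.2  0.2 -0.1] J6 -87.9
(0.4545, -0.1447, 0.003) -> [0.0003, 0.0003, 0.0703]
wz -33.3
```

In the tool's units: 0.07 m is 0.0875, 0.069 m is 0.0863, -33.3 degrees is -0.555.

>>> play_rows(
  motion=[
    [[0,0,0.0188,0,0,-0.1167],[0,0,0.0375,0,0,-0.2333],[0,0,0.0563,0,0,-0.35],[0,0,0.07,0,0,-0.4667],[0,0,0.08,0,0,-0.555],[0,0,0.0863,0,0,-0.555],[0,0,0.0875,0,0,-0.555],[0,0,0.0875,0,0,-0.555]],
  ],
)

```text
time_s: 17.27
position: [0.4545, -0.1453, 0.0036]
tcp_rot: [[-1.0, 0.008, -0.0], [0.008, 1.0, 0.0], [0.0, 0.0, -1.0]]
force: [0.2, 0.3, 0.6]
opening: 0.667
grasp_force: 0.0
```

```bash
python3 -c "
from h import *
go((.4545,-.1447,.003),yaw=90)
d=imaging.capture('wrist');e=imaging.capture('scene')
a=cv2.resize(e['frame'][280:380,310:430],(480,400),interpolation=cv2.INTER_CUBIC)
cv2.imwrite('pics/b3.png',np.hstack([a,cv2.resize(d['frame'][200:440,220:412],(320,400))])[:,:,::-1])"
```

```text
t 17.27 p [ 0.4545 -0.1453  0.0036] yaw_y 89.5 z [-0.  0. -1.] op 58.1 gf 0.0 F [0.2 0.3 0.6] J6 -120.7
(0.4545, -0.1447, 0.003) -> [-0.0, 0.0006, 0.0006]
wz -0.5
```

View pics/b3.png

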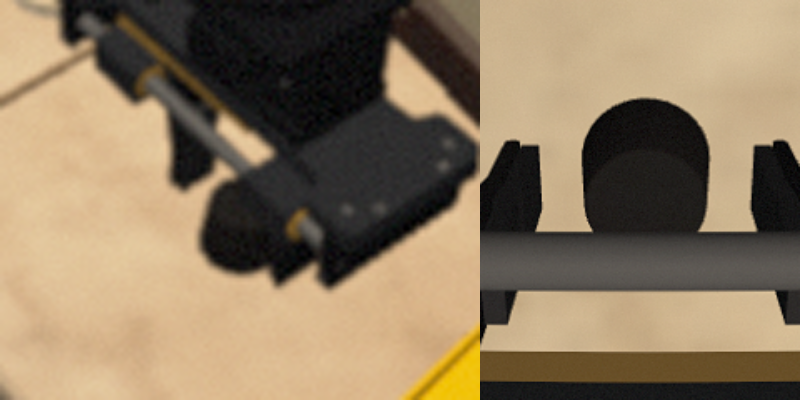

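>>> play_rows(
  motion=[
    [[0,0,0,0,0,0],[0,0,0,0,0,0],[0,0,0,0,0,0],[0,0,0,0,0,0],[0,0,0,0,0,0],[0,0,0,0,0,0],[0,0,0,0,0,0],[0,0,0,0,0,0]],
  ],
  fingers=0.015,
)

```text
time_s: 18.03
position: [0.4545, -0.1455, 0.0039]
tcp_rot: [[-1.0, 0.006, 0.0], [0.006, 1.0, -0.0], [-0.0, -0.0, -1.0]]
force: [0.5, 0.2, 1.9]
opening: 0.369
grasp_force: 29.9
```

In the tool's units: -0.01 m is -0.0125, -0.005 m is -0.0063.

>>> play_rows(
  motion=[
    [[0,0,-0.0063,0,0,0],[0,0,-0.0125,0,0,0],[0,0,-0.0125,0,0,0]],
  ],
)

```text
time_s: 18.28
position: [0.4548, -0.1457, 0.0146]
tcp_rot: [[-1.0, 0.006, 0.001], [0.006, 1.0, -0.001], [-0.001, -0.001, -1.0]]
force: [-0.5, -0.1, -0.5]
opening: 0.369
grasp_force: 29.8
```

```bash
python3 -c "
from h import *
go((.4545,-.1447,.15),(.6165,.3091,.15),(.6165,.3091,.007),yaw=90)
"
```

```text
t 18.28 p [ 0.4548 -0.1457  0.0146] yaw_y 89.6 z [ 0.001 -0.001 -1.   ] op 32.1 gf 29.8 F [-0.5 -0.1 -0.5] J6 -120.8
(0.4545, -0.1447, 0.15) -> [0.0002, 0.0009, -0.1354]
(0.6165, 0.3091, 0.15) -> [-0.1591, 0.4557, -0.1356]
(0.6165, 0.3091, 0.007) -> [-0.1589, 0.4558, 0.0074]
wz -0.4
```

In the tool's units: 0.204 m is 0.255, 0.06 m is 0.075.

>>> play_rows(
  motion=[
    [[0,0,-0.0375,0,0,0],[0,0.0125,-0.0813,0,0,0],[-0.0063,0.0375,-0.125,0,0,0],[-0.0188,0.075,-0.1563,0,0,0],[-0.0338,0.1188,-0.1688,0,0,0],[-0.05,0.1625,-0.1688,0,0,0],[-0.0663,0.2088,-0.1688,0,0,0],[-0.0825,0.255,-0.1688,0,0,0]],
  ],
)

```text
time_s: 18.95
position: [0.522, 0.0598, 0.1496]
tcp_rot: [[-1.0, 0.007, 0.001], [0.007, 1.0, -0.0], [-0.001, -0.0, -1.0]]
force: [0.1, -1.0, -0.8]
opening: 0.369
grasp_force: 29.8
```

In the tool's units: 0.251 m is 0.3138, 0.242 m is 0.3025.

>>> play_rows(
  motion=[
    [[-0.0163,0.0463,0,0,0,0],[-0.0325,0.0925,0,0,0,0],[-0.0488,0.1388,0,0,0,0],[-0.065,0.185,0,0,0,0],[-0.0813,0.2313,0,0,0,0],[-0.0975,0.275,0,0,0,0],[-0.1113,0.3025,0.0125,0,0,0],[-0.1163,0.3138,0.0375,0,0,0]],
  ],
)

```text
time_s: 19.62
position: [0.6196, 0.3135, 0.1213]
tcp_rot: [[-1.0, 0.003, 0.009], [0.003, 1.0, 0.004], [-0.009, 0.004, -1.0]]
force: [-0.3, -0.6, 0.6]
opening: 0.371
grasp_force: 29.8
```

>>> play_rows(
  motion=[
    [[0,0,0.025,0,0,0],[0,0,0.05,0,0,0],[0,0,0.075,0,0,0],[0,0,0.0938,0,0,0],[0,0,0.1063,0,0,0],[0,0,0.1063,0,0,0]],
  ],
)

```text
time_s: 20.12
position: [0.6141, 0.3078, 0.031]
tcp_rot: [[-1.0, 0.006, -0.005], [0.006, 1.0, -0.002], [0.005, -0.002, -1.0]]
force: [-1.0, -0.1, -0.4]
opening: 0.366
grasp_force: 29.8
```

```bash
python3 -c "
from h import *
go((.6165,.3091,.007))
d=imaging.capture('wrist');print(proj(d,[[.6165,.3091,.003]]))
cv2.imwrite('pics/b4.png',d['frame'][:,:,::-1])
"
```

```text
t 20.12 p [0.6141 0.3078 0.031 ] yaw_y 89.6 z [-0.005 -0.002 -1.   ] op 31.9 gf 29.8 F [-1.  -0.1 -0.4] J6 -72.3
(0.6165, 0.3091, 0.007) -> [-0.0025, 0.0013, 0.0239]
[[320.2725703  281.59869529]]
```

View pics/b4.png

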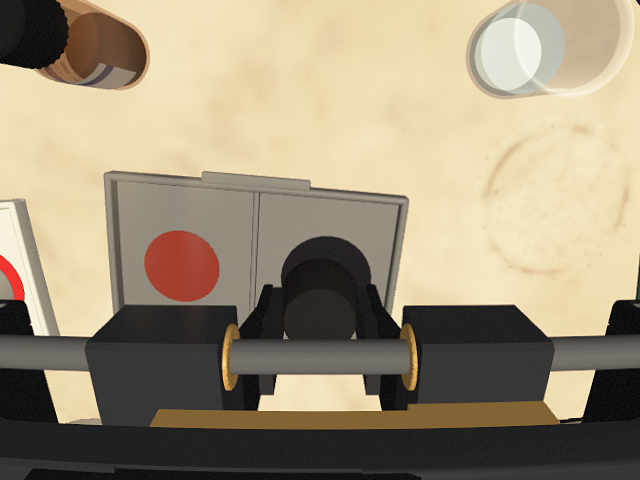

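```bash
python3 -c "
from h import *
d=imaging.capture('wrist');print(proj(d,[[.6165,.3091,.003],[.609,.2298,.003]]))
f=d['frame'].astype(int)
m=((f[...,0]>f[...,1]+60)&(f[...,0]>f[...,2]+60)).astype(np.uint8);k,l=cv2.connectedComponents(m);r=l==l[266,182];print(r.sum(),cen(r),unproj(d,cen(r),.003))
g=(f.max(2)<70);ys,xs=np.nonzero(g[245:275,270:390]);
for y in (250,258,266,274): 
    x=np.nonzero(g[y,275:385])[0]+275;print(y,x.min(),x.max())
go((.6165,.3091,.007))
"
```

```text
[[319.58527652 278.50785569]
 [176.24798702 266.4024882 ]]
4117 [181.31187758 262.82608696] [0.60690309 0.23288951]
250 289 360
258 285 365
266 282 368
274 281 369
t 20.22 p [0.6163 0.3085 0.0338] yaw_y 89.6 z [-0. -0. -1.] op 32.0 gf 29.8 F [-0.5 -0.5 -0.2] J6 -72.3
(0.6165, 0.3091, 0.007) -> [-0.0002, 0.0006, 0.0268]
```

In the tool's units: 0.0265 m is 0.0331, 0.025 m is 0.0313.

>>> play_rows(
  motion=[
    [[0,0.0013,0.01,0,0,0],[0,0.0025,0.02,0,0,0],[0,0.0025,0.0275,0,0,0],[0,0.0025,0.0313,0,0,0],[0,0.0025,0.0331,0,0,0],[0,0.0025,0.0331,0,0,0],[0,0.0025,0.0331,0,0,0]],
  ],
)

```text
time_s: 20.8
position: [0.6164, 0.3106, 0.0073]
tcp_rot: [[-1.0, 0.006, 0.001], [0.006, 1.0, 0.0], [-0.001, 0.0, -1.0]]
force: [0.6, -0.2, 0.2]
opening: 0.369
grasp_force: 29.8
```

In the tool's units: 0.0007 m is 0.0009.

>>> play_rows(
  motion=[
    [[0,0,0.0009,0,0,0],[0,0,0.0009,0,0,0]],
  ],
)

```text
time_s: 20.97
position: [0.6166, 0.3107, 0.007]
tcp_rot: [[-1.0, 0.006, 0.001], [0.006, 1.0, 0.0], [-0.001, 0.0, -1.0]]
force: [0.7, 1.2, 0.7]
opening: 0.373
grasp_force: 29.9
```

In the tool's units: -0.14 m is -0.175, -0.105 m is -0.1313.

>>> play_rows(
  motion=[
    [[0,0,0.0004,0,0,0],[0,0,0.0004,0,0,0],[0,0,0.0004,0,0,0],[0,0,-0.01,0,0,0],[0,0,-0.0375,0,0,0],[0,0,-0.0813,0,0,0],[0,0,-0.1313,0,0,0],[0,0,-0.175,0,0,0]],
  ],
  fingers=0.046,
)

```text
time_s: 21.63
position: [0.6162, 0.3106, 0.1487]
tcp_rot: [[-1.0, 0.006, 0.0], [0.006, 1.0, 0.0], [-0.0, 0.0, -1.0]]
force: [0.7, 0.6, 0.3]
opening: 0.528
grasp_force: 0.0
```

```bash
python3 -c "
from h import *
d=imaging.capture('wrist')
f=d['frame'].astype(int)
print(fit({'wrist':d},'black_stopper',(.6165,.3105),.003))
go((.4385,.1145,.15),(.4385,.1145,.06),yaw=0)
m=((f[...,0]>f[...,1]+60)&(f[...,0]>f[...,2]+60)).astype(np.uint8)
u=proj(d,[[.609,.231,.003]])[0].astype(int);k,l=cv2.connectedComponents(m);r=l==l[u[1],u[0]];print(r.sum(),unproj(d,cen(r),.003))
"
```

```text
{'wrist': [0.6145, 0.3116]}
t 21.73 p [0.6212 0.3123 0.155 ] yaw_y 89.7 z [ 0.015  0.005 -1.   ] op 46.1 gf 0.0 F [0.8 0.  0.2] J6 -72.2
(0.4385, 0.1145, 0.15) -> [0.1815, -0.1989, 0.0014]
(0.4385, 0.1145, 0.06) -> [0.1829, -0.1993, 0.0914]
wz 89.7
1867 [0.6072397  0.23297086]
```

In the tool's units: -0.197 m is -0.2463, -0.156 m is -0.195, -40 degrees is -0.6667.

>>> play_rows(
  motion=[
    [[0.0275,-0.0313,0,0,0,-0.1167],[0.0563,-0.0625,0,0,0,-0.2333],[0.085,-0.0938,0,0,0,-0.35],[0.115,-0.1275,0,0,0,-0.4667],[0.145,-0.1613,0,0,0,-0.5833],[0.175,-0.195,0,0,0,-0.6667],[0.2025,-0.225,0,0,0,-0.6667],[0.2206,-0.2463,0.0125,0,0,-0.6667]],
  ],
)

```text
time_s: 22.4
position: [0.4363, 0.1133, 0.1375]
tcp_rot: [[-0.77, -0.638, 0.001], [-0.638, 0.77, -0.0], [-0.0, -0.001, -1.0]]
force: [0.5, -0.4, 0.6]
opening: 0.53
grasp_force: 0.0
```

In the tool's units: 0.02 m is 0.025, 0.01 m is 0.0125.

>>> play_rows(
  motion=[
    [[0,0,0.0125,0,0,0],[0,0,0.025,0,0,0],[0,0,0.025,0,0,0]],
  ],
  fingers=0.052,
)

```text
time_s: 22.65
position: [0.437, 0.1141, 0.1155]
tcp_rot: [[-0.771, -0.637, -0.003], [-0.637, 0.771, -0.0], [0.002, 0.002, -1.0]]
force: [0.6, -0.3, -0.0]
opening: 0.59
grasp_force: 0.0
```

```bash
python3 -c "
from h import *
d=imaging.capture('wrist')
go((.4385,.1145,.0025),yaw=130)
print(fit({'wrist':d},'brick_stopper',(.4385,.1145)))
e=imaging.capture('top')
print(fit({'top':e},'black_stopper',(.6165,.3105),.003))
"
```

```text
t 22.7 p [0.4377 0.1144 0.1161] yaw_y 129.6 z [-0.002  0.    -1.   ] op 51.6 gf 0.0 F [ 0.7  0.6 -0.1] J6 -129.2
(0.4385, 0.1145, 0.0025) -> [-0.0008, -0.0006, 0.1136]
wz -0.4
{'wrist': [0.4362, 0.1173]}
{'top': [0.6158, 0.3089]}
```

In the tool's units: 0.1145 m is 0.1431, 0.001 m is 0.0013.

>>> play_rows(
  motion=[
    [[0,0.0013,0.0313,0,0,0],[0,0.0013,0.0625,0,0,0],[0,0.0013,0.0938,0,0,0],[0,0.0013,0.1188,0,0,0],[0,0.0013,0.135,0,0,0],[0,0.0013,0.1431,0,0,0],[0,0.0013,0.1431,0,0,0],[0,0.0013,0.1431,0,0,0]],
  ],
)

```text
time_s: 23.52
position: [0.4383, 0.1156, 0.0023]
tcp_rot: [[-0.77, -0.638, 0.0], [-0.638, 0.77, -0.0], [-0.0, -0.0, -1.0]]
force: [0.4, -0.7, 0.6]
opening: 0.598
grasp_force: 0.0
```

>>> play_rows(
  motion=[
    [[0,0,0,0,0,0],[0,0,0,0,0,0],[0,0,0,0,0,0],[0,0,0,0,0,0],[0,0,0,0,0,0],[0,0,0,0,0,0],[0,0,0,0,0,0],[0,0,0,0,0,0]],
  ],
  fingers=0.012,
)

```text
time_s: 24.18
position: [0.4382, 0.1154, 0.0024]
tcp_rot: [[-0.77, -0.638, 0.001], [-0.638, 0.77, 0.0], [-0.001, -0.001, -1.0]]
force: [0.1, 0.1, 5.9]
opening: 0.293
grasp_force: 30.1
```

```bash
python3 -c "
from h import *
go((.4385,.1145,.1),(.608,.231,.1),(.608,.231,.02),yaw=130)"
```

```text
t 24.18 p [0.4382 0.1154 0.0024] yaw_y 129.6 z [ 0.001  0.    -1.   ] op 25.5 gf 30.1 F [0.1 0.1 5.9] J6 -129.1
(0.4385, 0.1145, 0.1) -> [0.0003, -0.001, -0.0976]
(0.608, 0.231, 0.1) -> [-0.2046, -0.0194, -0.0974]
(0.608, 0.231, 0.02) -> [-0.2045, -0.0194, -0.0174]
wz -0.4
```

>>> play_rows(
  motion=[
    [[0,0,-0.0313,0,0,0],[0,0,-0.075,0,0,0],[0,0,-0.1125,0,0,0],[-0.025,-0.0025,-0.1375,0,0,0],[-0.0625,-0.0063,-0.1375,0,0,0],[-0.1063,-0.01,-0.1375,0,0,0],[-0.15,-0.0138,-0.1375,0,0,0],[-0.1938,-0.0188,-0.1375,0,0,0]],
  ],
)

```text
time_s: 24.85
position: [0.5674, 0.2037, 0.1122]
tcp_rot: [[-0.77, -0.638, -0.0], [-0.638, 0.77, -0.0], [0.0, 0.0, -1.0]]
force: [-0.0, -1.0, -0.1]
opening: 0.294
grasp_force: 29.8
```

>>> play_rows(
  motion=[
    [[-0.0375,-0.0038,0,0,0,0],[-0.0575,-0.0055,0.0125,0,0,0],[-0.0619,-0.0055,0.0375,0,0,0],[-0.0619,-0.0055,0.0625,0,0,0],[-0.0619,-0.0055,0.0875,0,0,0],[-0.0619,-0.0055,0.1,0,0,0],[-0.0619,-0.0055,0.1,0,0,0],[-0.0619,-0.0055,0.1,0,0,0]],
  ],
)

```text
time_s: 25.52
position: [0.6072, 0.2308, 0.0315]
tcp_rot: [[-0.77, -0.638, -0.002], [-0.638, 0.77, -0.0], [0.001, 0.001, -1.0]]
force: [0.3, -0.3, -0.6]
opening: 0.289
grasp_force: 29.8
```

```bash
python3 -c "
from h import *
go((.608,.231,.0058))
d=imaging.capture('wrist');cv2.imwrite('pics/b5.png',d['frame'][:,:,::-1])"
```

```text
t 25.52 p [0.6072 0.2308 0.0315] yaw_y 129.6 z [-0.002 -0.    -1.   ] op 25.1 gf 29.8 F [ 0.3 -0.3 -0.6] J6 -118.7
(0.608, 0.231, 0.0058) -> [-0.0008, -0.0003, 0.0257]
```

View pics/b5.png

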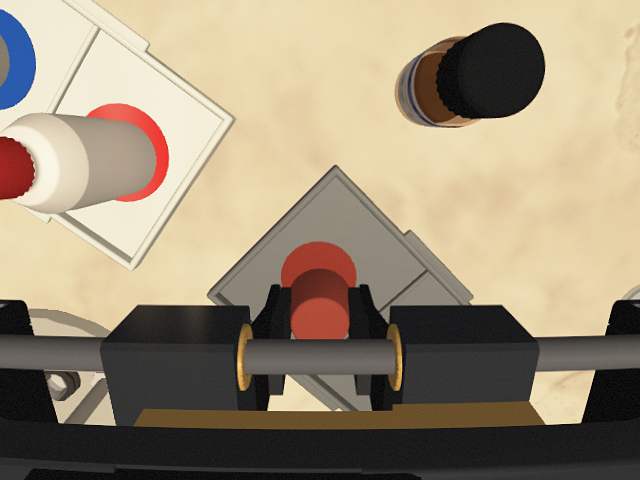

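The brick stopper lines up over its disc at (319,275), and the red dropper looks centred on its disc. Lowering.

In the tool's units: 0.026 m is 0.0325, 0.0255 m is 0.0319.

>>> play_rows(
  motion=[
    [[0,0,0.01,0,0,0],[0,0,0.02,0,0,0],[0,0,0.0275,0,0,0],[0,0,0.0319,0,0,0],[0,0,0.0325,0,0,0],[0,0,0.0325,0,0,0]],
  ],
)

```text
time_s: 26.07
position: [0.6076, 0.2309, 0.0058]
tcp_rot: [[-0.77, -0.638, -0.0], [-0.638, 0.77, -0.0], [0.0, 0.0, -1.0]]
force: [0.1, 0.8, 0.0]
opening: 0.29
grasp_force: 29.8
```

In the tool's units: 0.0006 m is 0.0008.

>>> play_rows(
  motion=[
    [[0,0,0.0008,0,0,0],[0,0,0.0008,0,0,0]],
  ],
)

```text
time_s: 26.23
position: [0.6079, 0.231, 0.0056]
tcp_rot: [[-0.77, -0.638, 0.0], [-0.638, 0.77, 0.0], [-0.0, -0.0, -1.0]]
force: [-0.6, 0.4, -0.4]
opening: 0.292
grasp_force: 29.8
```

In the tool's units: 0.0007 m is 0.0009.

>>> play_rows(
  motion=[
    [[0,0,0.0009,0,0,0],[0,0,0.0009,0,0,0],[0,0,0.0009,0,0,0]],
  ],
)

```text
time_s: 26.48
position: [0.6079, 0.231, 0.0055]
tcp_rot: [[-0.77, -0.638, 0.001], [-0.638, 0.77, 0.0], [-0.0, -0.0, -1.0]]
force: [-2.1, -0.6, 5.2]
opening: 0.295
grasp_force: 30.1
```

In the tool's units: -0.13 m is -0.1625, -0.1 m is -0.125.

>>> play_rows(
  motion=[
    [[0,0,0,0,0,0],[0,0,0,0,0,0],[0,0,0,0,0,0],[0,0,-0.01,0,0,0],[0,0,-0.0375,0,0,0],[0,0,-0.0813,0,0,0],[0,0,-0.125,0,0,0],[0,0,-0.1625,0,0,0]],
  ],
  fingers=0.04,
)

```text
time_s: 27.15
position: [0.608, 0.231, 0.1369]
tcp_rot: [[-0.77, -0.638, 0.001], [-0.638, 0.77, 0.0], [-0.001, -0.0, -1.0]]
force: [0.6, 0.3, -0.1]
opening: 0.459
grasp_force: 0.0
```

>>> play_rows(
  motion=[
    [[0,0,0,0,0,0],[0,0,0,0,0,0],[0,0,0,0,0,0]],
  ],
  fingers=0.06,
)

```text
time_s: 27.4
position: [0.6071, 0.2309, 0.1346]
tcp_rot: [[-0.77, -0.638, -0.001], [-0.638, 0.77, -0.0], [0.001, 0.0, -1.0]]
force: [0.2, 0.3, -0.6]
opening: 0.608
grasp_force: 0.0
```

```bash
python3 -c "
from h import *
ds={c:imaging.capture(c) for c in('wrist','scene','top')}
print('brick',fit({'wrist':ds['wrist']},'brick_stopper',(.608,.231),.003))
for n,x,z in [('amber_vial',(.5,.2116),0)]: print(fit(ds,n,x,z))
go((.4995,.211,.134),yaw=130)"
```

```text
brick {'wrist': [0.6066, 0.2322]}
{'wrist': [0.4976, 0.2116], 'scene': [0.4987, 0.2106], 'wrist+scene': [0.4977, 0.2115]}
t 27.75 p [0.6072 0.2308 0.1336] yaw_y 129.6 z [-0.002 -0.    -1.   ] op 59.7 gf 0.0 F [ 0.5 -0.2  1. ] J6 -118.7
(0.4995, 0.211, 0.134) -> [0.0956, 0.0534, -0.0002]
wz -0.4
```

In the tool's units: 0.097 m is 0.1213, 0.085 m is 0.1063.

>>> play_rows(
  motion=[
    [[0.0313,0.0175,0,0,0,0],[0.0688,0.0388,0,0,0,0],[0.1063,0.06,0,0,0,0],[0.1213,0.0688,0,0,0,0],[0.1213,0.0688,0,0,0,0],[0.1213,0.0688,0,0,0,0]],
  ],
)

```text
time_s: 28.25
position: [0.4981, 0.2115, 0.1349]
tcp_rot: [[-0.77, -0.638, 0.001], [-0.638, 0.77, 0.0], [-0.001, -0.0, -1.0]]
force: [0.8, -0.7, 0.5]
opening: 0.694
grasp_force: 0.0
```

```bash
python3 -c "
from h import *
d=imaging.capture('wrist')
print(fit({'wrist':d},'amber_vial',(.498,.2113)))
go((.498,.2113,.014))"
```

```text
{'wrist': [0.4992, 0.2119]}
t 28.35 p [0.5001 0.2117 0.135 ] yaw_y 129.6 z [ 0.003  0.    -1.   ] op 60.1 gf 0.0 F [ 0.3  0.3 -0.3] J6 -118.5
(0.498, 0.2113, 0.014) -> [0.0022, 0.0012, 0.121]
```

In the tool's units: 0.12 m is 0.15, 0.115 m is 0.1438.

>>> play_rows(
  motion=[
    [[0,0,0.0313,0,0,0],[0,0,0.0688,0,0,0],[0,0,0.1063,0,0,0],[0,0,0.1313,0,0,0],[0,0,0.1438,0,0,0],[0,0,0.15,0,0,0],[0,0,0.15,0,0,0],[0,0,0.15,0,0,0]],
  ],
)

```text
time_s: 29.02
position: [0.4992, 0.2116, 0.0153]
tcp_rot: [[-0.77, -0.638, 0.002], [-0.638, 0.77, 0.0], [-0.002, -0.001, -1.0]]
force: [0.1, -0.9, 0.5]
opening: 0.684
grasp_force: 0.0
```

>>> play_rows(
  motion=[
    [[0,0,0,0,0,0],[0,0,0,0,0,0],[0,0,0,0,0,0],[0,0,0,0,0,0],[0,0,0,0,0,0],[0,0,0,0,0,0],[0,0,0,0,0,0],[0,0,0,0,0,0]],
  ],
  fingers=0.015,
)

```text
time_s: 29.68
position: [0.4983, 0.2115, 0.0152]
tcp_rot: [[-0.77, -0.638, 0.001], [-0.638, 0.77, 0.0], [-0.001, -0.0, -1.0]]
force: [-0.8, -0.1, 5.3]
opening: 0.365
grasp_force: 30.0
```

```bash
python3 -c "
from h import *
go((.498,.2113,.11),(.43,0,.11),(.468,-.3033,.11),(.468,-.3033,.018),yaw=90)"
```

```text
t 29.68 p [0.4983 0.2115 0.0152] yaw_y 129.6 z [ 0.001  0.    -1.   ] op 31.8 gf 30.0 F [-0.8 -0.1  5.3] J6 -118.5
(0.498, 0.2113, 0.11) -> [0.0003, 0.0, -0.0948]
(0.43, 0, 0.11) -> [0.1874, -0.1193, -0.0949]
(0.468, -0.3033, 0.11) -> [0.3517, -0.3771, -0.0949]
(0.468, -0.3033, 0.018) -> [0.3518, -0.377, -0.0029]
wz 39.6
```

In the tool's units: 0.15 m is 0.1875, 0.119 m is 0.1488, 39.6 degrees is 0.66.

>>> play_rows(
  motion=[
    [[0,0,-0.025,0,0,0],[0,0,-0.0625,0,0,0.1167],[0.0063,-0.0038,-0.1,0,0,0.2333],[0.0313,-0.02,-0.1188,0,0,0.35],[0.0688,-0.0438,-0.1188,0,0,0.4667],[0.1088,-0.0688,-0.1188,0,0,0.5833],[0.1488,-0.095,-0.1188,0,0,0.66],[0.1875,-0.12,-0.1188,0,0,0.66]],
  ],
)

```text
time_s: 30.35
position: [0.4427, 0.0406, 0.1098]
tcp_rot: [[-1.0, 0.001, -0.0], [0.001, 1.0, -0.0], [0.0, -0.0, -1.0]]
force: [0.8, -0.5, 0.2]
opening: 0.372
grasp_force: 30.0
```

```bash
python3 -c "
from h import *
go((.44,0,.11),(.468,-.3033,.11),yaw=90)"
```

```text
t 30.35 p [0.4427 0.0406 0.1098] yaw_y 89.9 z [-0. -0. -1.] op 32.4 gf 30.0 F [ 0.8 -0.5  0.2] J6 -99.2
(0.44, 0, 0.11) -> [0.0027, -0.0406, -0.0002]
(0.468, -0.3033, 0.11) -> [-0.0256, -0.3439, -0.0002]
wz -0.1
```

In the tool's units: -0.3 m is -0.375, -0.001 m is -0.0013.

>>> play_rows(
  motion=[
    [[0,-0.0463,0,0,0,0],[-0.0013,-0.0938,0,0,0,0],[-0.0038,-0.1413,0,0,0,0],[-0.0075,-0.1888,0,0,0,0],[-0.0125,-0.2363,0,0,0,0],[-0.0175,-0.2838,0,0,0,0],[-0.0225,-0.3313,0,0,0,0],[-0.0263,-0.375,0,0,0,0]],
  ],
)

```text
time_s: 31.02
position: [0.4647, -0.2605, 0.1095]
tcp_rot: [[-1.0, 0.0, -0.0], [0.0, 1.0, 0.0], [0.0, 0.0, -1.0]]
force: [0.7, 1.3, -0.7]
opening: 0.372
grasp_force: 30.0
```

In the tool's units: 0.06 m is 0.075, 0.05 m is 0.0625.

>>> play_rows(
  motion=[
    [[-0.0025,-0.0375,0.0063,0,0,0],[-0.0038,-0.055,0.025,0,0,0],[-0.0038,-0.0563,0.0438,0,0,0],[-0.0038,-0.0563,0.0625,0,0,0],[-0.0038,-0.0563,0.075,0,0,0],[-0.0038,-0.0563,0.075,0,0,0],[-0.0038,-0.0563,0.075,0,0,0]],
  ],
)

```text
time_s: 31.6
position: [0.4676, -0.3025, 0.0491]
tcp_rot: [[-1.0, -0.001, -0.001], [-0.001, 1.0, 0.001], [0.001, 0.001, -1.0]]
force: [0.6, -0.1, -0.2]
opening: 0.374
grasp_force: 30.0
```

```bash
python3 -c "
from h import *
d=imaging.capture('wrist');f=d['frame'].astype(int)
u=proj(d,[[.468,-.3033,.003]])[0];print(u)
for w in ((.468,-.3033,.0188),): go(w)
m=((f[...,0]>f[...,2]+90)&(f[...,1]>f[...,2]+60)&(f[...,0]>120)).astype(np.uint8)
ys,xs=np.nonzero(m);h=cv2.convexHull(np.c_[xs,ys].astype(np.int32));print(cv2.minAreaRect(h))
cv2.imwrite('pics/b6.png',f[:,:,::-1])"
```

```text
[316.49652464 266.39590029]
t 31.65 p [ 0.4681 -0.3029  0.0499] yaw_y 90.1 z [-0.  0. -1.] op 32.6 gf 30.0 F [ 0.2 -0.6 -0. ] J6 -134.5
(0.468, -0.3033, 0.0188) -> [0.0001, -0.0004, 0.0311]
((319.0157165527344, 279.3099670410156), (218.42674255371094, 195.10867309570312), 89.67991638183594)[ WARN:0@0.454] global loadsave.cpp:1063 imwrite_ Unsupported depth image for selected encoder is fallbacked to CV_8U.
```

View pics/b6.png

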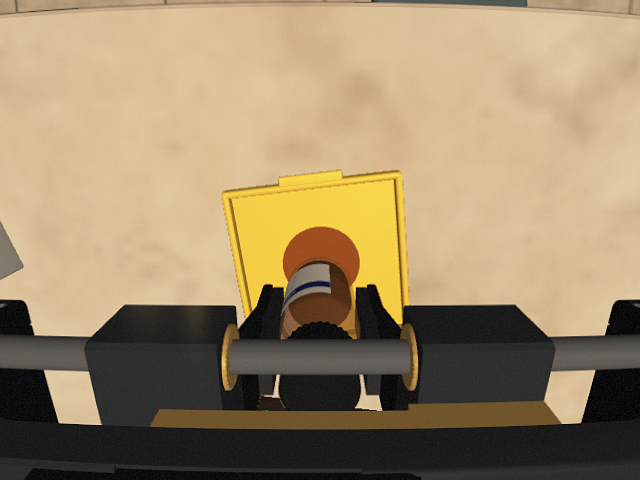

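The brown disc (centre about (321,262)) sits under the vial, about 1–2 mm off the prediction. I'll nudge and lower.

In the tool's units: 0.0312 m is 0.039, 0.001 m is 0.0013.

>>> play_rows(
  motion=[
    [[0.001,0.0013,0.0125,0,0,0],[0.001,0.0013,0.025,0,0,0],[0.001,0.0013,0.0338,0,0,0],[0.001,0.0013,0.0381,0,0,0],[0.001,0.0013,0.039,0,0,0],[0.001,0.0013,0.039,0,0,0]],
  ],
)

```text
time_s: 32.15
position: [0.4669, -0.3018, 0.0182]
tcp_rot: [[-1.0, -0.001, -0.001], [-0.001, 1.0, 0.001], [0.001, 0.001, -1.0]]
force: [0.6, -0.9, 0.1]
opening: 0.372
grasp_force: 30.0
```

In the tool's units: 0.0007 m is 0.0009.

>>> play_rows(
  motion=[
    [[0,0,0.0009,0,0,0],[0,0,0.0009,0,0,0],[0,0,0.0009,0,0,0]],
  ],
)

```text
time_s: 32.4
position: [0.467, -0.3019, 0.0182]
tcp_rot: [[-1.0, -0.001, -0.0], [-0.001, 1.0, 0.0], [0.0, 0.0, -1.0]]
force: [-1.3, 0.7, 5.1]
opening: 0.366
grasp_force: 30.0
```

Contact. Release, rise, and back off so the cameras can see everything.

In the tool's units: -0.12 m is -0.15, -0.08 m is -0.1.

>>> play_rows(
  motion=[
    [[0,0,0,0,0,0],[0,0,0,0,0,0],[0,0,0,0,0,0],[0,0,0,0,0,0],[0,0,-0.0188,0,0,0],[0,0,-0.0563,0,0,0],[0,0,-0.1,0,0,0],[0,0,-0.15,0,0,0]],
  ],
  fingers=0.05,
)

```text
time_s: 33.07
position: [0.4661, -0.3013, 0.1375]
tcp_rot: [[-1.0, -0.001, -0.003], [-0.001, 1.0, 0.003], [0.003, 0.003, -1.0]]
force: [1.3, -0.2, -0.1]
opening: 0.574
grasp_force: 0.0
```

In the tool's units: -0.13 m is -0.1625, -0.11 m is -0.1375.

>>> play_rows(
  motion=[
    [[0,-0.025,-0.025,0,0,0],[0.0125,-0.0625,-0.05,0,0,0],[0.025,-0.1,-0.05,0,0,0],[0.0375,-0.1375,-0.05,0,0,0],[0.05,-0.1625,-0.05,0,0,0],[0.05,-0.1625,-0.05,0,0,0],[0.05,-0.1625,-0.05,0,0,0]],
  ],
)

```text
time_s: 33.65
position: [0.4265, -0.4331, 0.1774]
tcp_rot: [[-1.0, 0.002, -0.0], [0.002, 1.0, 0.001], [0.0, 0.001, -1.0]]
force: [0.5, 0.7, 0.1]
opening: 0.578
grasp_force: 0.0
```

```bash
python3 -c "
from h import *
go()
ds={c:imaging.capture(c) for c in('scene','top')}
for n,x,z in [('red_dropper',(.622,.108),.003),('blue_dropper',(.6247,.0287),.003),('black_stopper',(.6165,.3105),.003),('brick_stopper',(.608,.231),.003),('amber_vial',(.467,-.302),.003),('beaker',(.506,.3995),0),('petri_dish',(.496,.038),0)]:
    print(n,fit(ds,n,x,z))
a=ds['scene']['frame'][150:330,210:450];b=ds['top']['frame'][170:300,180:500]
cv2.imwrite('pics/f.png',np.vstack([cv2.resize(a,(440,330)),cv2.resize(b,(440,179))])[:,:,::-1])"
```

```text
t 33.65 p [ 0.4265 -0.4331  0.1774] yaw_y 89.9 z [-0.     0.001 -1.   ] op 50.3 gf 0.0 F [0.5 0.7 0.1] J6 -145.9
red_dropper {'scene': [0.6154, 0.1032], 'top': [0.6217, 0.1066], 'scene+top': [0.6188, 0.1057]}
blue_dropper {'scene': [0.6222, 0.0235], 'top': [0.6257, 0.0258], 'scene+top': [0.6241, 0.0252]}
black_stopper {'scene': [0.6138, 0.3081], 'top': [0.6178, 0.3097], 'scene+top': [0.616, 0.3095]}
brick_stopper {'scene': [0.6054, 0.2301]}
amber_vial {'scene': [0.4696, -0.3017]}
beaker {'scene': [0.5015, 0.3986], 'top': [0.5053, 0.3988], 'scene+top': [0.5034, 0.3991]}
petri_dish {'scene': [0.4927, 0.0372], 'top': [0.4976, 0.0371], 'scene+top': [0.4948, 0.0373]}
```

View pics/f.png

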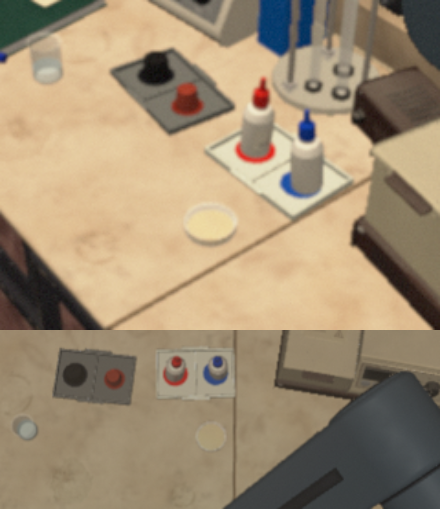

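All five stand upright on their discs, and the beaker and dish have not moved. The blue dropper may be a few mm off centre, so I'll measure it numerically.

```bash
python3 -c "
from h import *
for c in('scene','top'):
    d=imaging.capture(c);f=d['frame'].astype(int)
    for n,x in [('red_dropper',(.6214,.1085)),('blue_dropper',(.6244,.0287))]:
        u=proj(d,[[*x,.003]])[0];X,Y=u.round().astype(int);s=np.s_[Y-16:Y+17,X-20:X+21]
        g=f[s];m=(g[...,0]>g[...,2]+70) if n[0]=='r' else (g[...,2]>g[...,0]+30)
        # expected visible: disc minus bottle silhouette, for offsets
        a=np.linspace(0,6.2832,60);best=[]
        def ren(dx,dy,ox,oy):
            k=8;im=np.zeros((33*k,41*k),np.uint8)
            P=lambda q:np.round((proj(d,q)-[X-20,Y-16]+.5)*k).astype(np.int32)
            cx,cy=x[0]+ox,x[1]+oy
            cv2.fillPoly(im,[P(np.c_[cx+.025*np.cos(a),cy+.025*np.sin(a),0*a+.0035])],1)
            for zz in np.linspace(.003,.065,12): cv2.fillPoly(im,[P(np.c_[cx+dx+.019*np.cos(a),cy+dy+.019*np.sin(a),0*a+zz])],0)
            return im.reshape(33,k,41,k).mean((1,3))
        from itertools import product
        w=np.ones(m.shape); 
        if True: # ignore cap region: rows above disc
            vis=ren(0,0,0,0); yy=np.nonzero(cv2.dilate((vis>0).astype(np.uint8),np.ones((7,7))))
            w=cv2.dilate((vis>0).astype(np.uint8),np.ones((7,7)))
        r=[(float((w*(ren(dx,dy,ox,oy)-m)**2).sum()),dx,dy,ox,oy) for dx,dy in product(np.arange(-.009,.0091,.003),repeat=2) for ox,oy in product((-.003,0,.003),repeat=2)]
        print(n,c,[np.round(q,4).tolist() for q in sorted(r)[:4]])
"
```

```text
red_dropper scene [[17.2063, 0.006, 0.006, -0.003, 0.0], [21.488, 0.003, 0.006, 0.0, 0.0], [25.177, 0.006, 0.003, -0.003, 0.0], [25.1777, 0.006, 0.009, -0.003, -0.003]]
blue_dropper scene [[10.9011, 0.006, -0.003, 0.0, 0.0], [14.917, 0.003, -0.006, 0.0, 0.0], [15.3601, 0.006, -0.006, 0.0, 0.0], [19.5671, 0.006, -0.006, 0.0, 0.003]]
red_dropper top [[17.7939, 0.0, 0.0, 0.003, 0.0], [19.8345, 0.003, 0.0, 0.003, 0.0], [19.9004, 0.0, 0.003, 0.003, 0.0], [20.4905, 0.003, 0.003, 0.003, 0.0]]
blue_dropper top [[13.4165, 0.003, -0.006, 0.003, 0.0], [20.4275, 0.003, -0.003, 0.003, 0.0], [20.5852, 0.006, -0.006, 0.003, 0.0], [22.8042, 0.006, -0.006, 0.0, 0.0]]
```

Both cameras put the blue dropper about 4–6 mm off its disc centre. The others are about 5 mm off or less. All are inside the centimetre, so I'm handing in.

```bash
python3 -c "
from rig import bot
print(bot.hand_in())"
```

```text
the job is handed in; nothing more can be done
None
```

I set all five items down upright on their discs, each within about 6 mm of centre by my camera estimates, left the beaker and petri dish in place, and handed in at about 34 s of robot time; the verdict was not shown, and I viewed 15 pictures, one over the limit of 14.

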